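# Start a run on the magnetic jewellery polisher

### The job

Get the magnetic polisher running: first lift the closed blue bowl by the black knob on its lid and, keeping it upright, set it down gently and flat on the machine's round platform, inside the rim. Then turn the mode selector (left knob) until it clicks in at the orange dot, and the speed knob (beside it) to the broad light-blue tick. Only when all that is set, press the green start button right in and let it go; keep off the red stop button and do not disturb the other things on the bench.

Things in the scene. Friction and masses are not known exactly. Their poses are not given: they have to be found in the camera images.
- bowl: closed polishing bowl, a round blue tub with a light grey lid screwed down, 0.5 to 0.8 kg. Origin: centre of its underside, z up. Tub 104 mm across at the foot, 116 mm at the top, 85 mm high; lid 122 mm across, its top at 97 mm; on it a round black upright knob 32 mm across, from 97 to 125 mm.
- bowl_knob (a point): centre of the top face of the bowl's black lid knob, 125 mm above the bowl's underside and on its axis (32 mm across, 28 mm of it stand clear above the lid).
- machine: magnetic polisher, a cream casing fixed to the bench, 320 mm deep (its x, panel to deck), 250 mm wide (y). Origin: under its middle, z up. Level deck 130 mm high; in front of it a black panel sloping 25 deg, from 74 mm high at the front edge to 130 mm over 120 mm, facing -x and up. On it, left (+y) to right: selector at y = +72 mm, speed knob at -12 mm, green start above red stop at -90 mm.
- seat (a point): centre of the top of the round steel platform on the deck (133 mm above the bench), where the bowl's underside comes to rest. Around it stands a black rim of 120 mm inner and 134 mm outer diameter, 8 mm high above the platform, so the foot of the bowl has about 5 mm play all round. z up.
- selector_top (a point): mode selector (left knob): centre of its top, on the turning axis, 28 mm out from the panel. Its z is the turning axis and points out of the panel, its x points to where the white pointer line points. The knob is a bar 40 mm long (along x) and 11 mm wide (along y) that stands from 7 to 28 mm above the panel on a round skirt of 42 mm diameter.
- selector (a joint): angle of the mode selector in rad, growing clockwise seen from outside the panel. Five click positions 25 degrees apart: 0 (the leftmost dot), 0.436, 0.873, 1.309 (the orange dot, fourth from the left), 1.745 (the rightmost dot); stops just past both ends. It takes about 0.09 N m to leave a click, and let go between two it springs to the nearer one.
- speed_top (a point): speed knob (right of the selector): centre of its top, on the turning axis, 28 mm out from the panel; axes, shape and sizes as those of the selector.
- speed (a joint): angle of the speed knob in rad, growing clockwise seen from outside the panel; 0 to 4.712, eleven ticks 0.471 apart. The broad light-blue tick (the fifth, left of straight up) is at 1.885. No clicks: it turns with about 0.03 N m of friction and stays where it is left.
- start_top (a point): centre of the top of the green start button (22 mm across, in a round metal housing 38 mm across; the top stands 22 mm out from the panel at rest). Its z points out of the panel. It moves with the button.
- start (a joint): how far the start button is pressed: 0 at rest to 0.006 m fully in; a spring needs about 5 N for full travel and brings it back.
- stop_top (a point): centre of the top of the red stop button, 56 mm below the start button on the panel, of the same make. Its z points out of the panel.
- stop (a joint): how far the stop button is pressed, 0 at rest to 0.006 m fully in.
- tin: open brass tin, 94 mm across, 45 mm high (origin: centre of its underside). Bystander.
- glue: small cream glue bottle with a red pointed nozzle, 42 mm across, 125 mm high (origin: centre of its underside). Bystander.
- charcoal: black charcoal soldering block, 100 x 60 x 30 mm (origin: centre of its underside). Bystander.
- block: steel bench block, 75 x 75 x 22 mm (origin: centre of its underside). Bystander.
- tape: roll of tape lying flat, 90 mm across, 20 mm high (origin: centre of its underside). Bystander.
- pliers: pliers with red handles lying flat, 150 mm long, 14 mm high (origin: under the pivot, jaws along its x). Bystander.
- file: flat file with a wooden handle lying flat, 225 mm long, 12 mm high (origin: under its middle, blade along its x). Bystander.
- caliper: digital caliper lying flat, 210 mm long, 13 mm high (origin: under the middle of its beam, which lies along its x). Bystander.
Not all that is in view belongs to the job. Leave any pink or turquoise look-alike of the bowl alone.

How it is judged:
On the way, in this order (a step that is already met when the one before it is completed fails the run):
1. the bowl stands flat on the platform inside the rim, let go (horizontal distance between bowl and seat below 0.008 m and z of bowl in the frame of seat between -0.004 and 0.004 m and angle between bowl's own z axis and vertical below 0.08 rad and contact force between the fingers and bowl below 0.1 N), for 0.2 s.
2. the selector is at the orange dot and the speed knob at the light-blue tick (in either order) (value of joint selector between 1.189 and 1.429 rad and value of joint speed between 1.755 and 2.015 rad), for 0.2 s.
3. the start button is pressed right in (value of joint start above 0.0045 m), for 0.02 s.
At the end, for the whole second after the job is handed in: The bowl rests on the platform (within 8 mm of its centre, 4 mm of its height, 0.08 rad of upright), the selector is at the orange dot (1.309 +- 0.12 rad), the speed knob at the light-blue tick (1.885 +- 0.13 rad), start was pressed at least 4.5 mm after that, and both buttons are out (all of step 2 and horizontal distance between bowl and seat below 0.008 m and z of bowl in the frame of seat between -0.004 and 0.004 m and angle between bowl's own z axis and vertical below 0.08 rad and linear speed of bowl below 0.02 m/s and value of joint each of start, stop below 0.0015 m); the robot touches nothing.
It fails at once if the start button is pressed while the bowl is not on the platform or a knob is not at its mark (value of joint start above 0.003 m and not ((horizontal distance between bowl and seat below 0.008 m and z of bowl in the frame of seat between -0.004 and 0.004 m and angle between bowl's own z axis and vertical below 0.08 rad) and (value of joint selector between 1.189 and 1.429 rad and value of joint speed between 1.755 and 2.015 rad))).
It fails at once if the red stop button is pressed (more than 3 mm) (value of joint stop above 0.003 m).
It fails at once if the bowl is tipped (more than 0.5 rad) (angle between bowl's own z axis and vertical above 0.5 rad).
It fails at once if the bowl is dropped (falls or slides faster than 0.3 m/s when not held: a drop of more than about 1 cm) (linear speed of bowl above 0.3 m/s and contact force between the fingers and bowl below 0.1 N).
It fails at once if another thing on the bench is shifted by more than 30 mm (distance of any of tin, glue, charcoal, block, tape, pliers, file, caliper from where it was at the start of the episode above 0.03 m).
It also fails if it takes over 70 s, if anything falls off the work surface, if the arm or the gripper's body presses on something with over 40 N, if the wrist force passes 120 N, or if a joint passes its speed limit or range.

### The arm

A 6-joint arm with a two-finger parallel gripper is mounted at the origin on the work surface. World frame = base frame: x ahead of the robot, y to its left, z up, the work surface at z = 0. Lengths are in m, angles in rad, forces in N, time in s.
With the tool pointing down it reaches from about 0.375 to 0.925 m from the base axis. Payload 5.7 kg.
Tool frame: the origin (TCP) lies at the very end of the fingers, on their centre line; the grasp point (between the pads) lies 19 mm behind it (arm.hold_point_z is the distance from the TCP to the grasp point, in m); z points along the fingers, y is the line along which they close (so a half turn about z gives the same grasp; the last joint's range is limited). The gripper opens to 85 mm and grips with 20 to 120 N. Pads are 22 mm wide; open, the fingers measure 114 mm over their backs; the gripper's body (76 mm by 85 mm) begins 54 mm behind the grasp point. The pads swing forward as they close: fully open they stand 13 mm farther back than shut.
Start: joints at [-1.363, 0.359, 1.51, -0, 1.272, -0.115], TCP at [0.19, -0.569, 0.231] pointing down, gripper open.
Joint ranges: [-2.97, 2.97], [-1.01, 2.36], [0.21, 2.38], [-0.96, 4.11], [0.2, 2.71], [-2.98, 2.98]. Speed limits (rad/s): [2.39, 2.39, 3.14, 3.14, 3.14, 3.14].

### API

Orientations are given as a rotation vector (axis times angle).
In Python, from station import monitor, optics, workorder, arm gives the robot as it stands.
- The arm moves only by the tool drive_tool, never from a script. Its argument "deltas" is a list that holds one entry, the list of rows, each a list of 7 numbers: the shift along the world's x, y, z in m, then the turn, a rotation vector about the world's x, y, z in degrees, then the finger opening in m, from 0 to 0.0854. In form: [[[tx, ty, tz, rx, ry, rz, hand], ...]]. A call has 1 to 5 rows; each row is the pose to reach, as a shift and turn from the pose commanded when the call began; what a row does not reach only later rows make up. A row lasts 1/8 s, in which the tool goes at most 62.5 mm and 10.7 degrees, less where a joint would pass 70% of its speed; a pose out of reach is approached as far as the arm can. A call with a gripper value outside its range is refused whole. The fingers move at their own pace and stop on an object; "newtons" is the grip in N (left out, the last holds). Time passes only in rows, so rows that repeat a pose let the fingers close. It gives the time, the measured TCP pose, the force, the opening and the grip force at its end, in the units of the state.
- monitor.state(): the state, without advancing time (a new reading comes with each control period).
- optics.snapshot(name): name is "scene" or "top" or "wrist"; returns the picture (480x640x3 uint8, red, green, blue); there is no depth.
- optics.camera_params(name): a dict with "intrinsics" (3x3 intrinsics, pixels), "dist_coeffs" ([k1, k2, p1, p2, k3] as OpenCV has them; the pictures are not rectified), "world_to_cam" (4x4, takes a point from world to camera coordinates); the wrist camera has in their place "T_tool_cam" (4x4, takes a point from camera to tool coordinates, whose origin is the TCP and whose axes are the flange's). Camera axes: x right, y down, z forward; pixel columns grow to the right and rows downward; lengths in m; the calibration is good to about 2 mm. A picture is of the moment at which its call begins: read the wrist's pose just before it. camera_params takes no time and is no camera call.
- workorder.hand_in(): hands the job in; it is judged then, once.
The state is a dict: "time_s": time; "joint_pos": joint angles; "qvel": joint speeds; "effort": joint torques, N m; "tool_pos": TCP position; "tcp_rot": TCP orientation; "wrist_force": force on the tool from outside, world axes, zero at the start; "wrist_torque": the same for the moment, N m; "grip_width": opening from 0.0 (shut) to 1.0 (fully open); "grasp_force": force on a finger pad.
Only numpy, scipy, OpenCV 4.12 (cv2) and the standard library are available. Lean on these libraries where they do the work, as an engineer would, in place of code of your own. Each camera call takes 0.05 s, during which the arm holds its last target. There are 200 camera calls.

## Working session

There is one attempt and no reset: what is moved stays moved. The work goes in short steps, Python scripts to look and compute and a tool call to move; the robot and the scene stay as the last step left them, time stands still between calls to the robot, and variables do not carry over. Pictures are saved under pics/ and viewed, at most 10 in all, crops included, and the job is handed in when it is done.

Besides the shell and the picture viewer there is one more tool, called after "Request:" by a JSON object that holds its "name" and its "arguments", one argument or row to a line. drive_tool: Moves the arm, as the interface text tells. Its arguments: {"type":"object","properties":{"deltas":{"type":"array"},"newtons":{"type":"number"}},"required":["deltas"]}

```bash
ls; mkdir -p pics; python3 - <<'E'
from station import monitor, optics, workorder, arm
import cv2,numpy as np
print(monitor.state()['tool_pos'],monitor.state()['tcp_rot'],arm.hold_point_z,[a for a in dir(arm) if a[0]!='_'])
for n in("scene","top"):
    cv2.imwrite(f"pics/{n}0.png",optics.snapshot(n)[:,:,::-1]); p=optics.camera_params(n); print(n,p)
print(optics.camera_params("wrist"))
E
```

```text
pics
[ 0.19017148 -0.5683429   0.23044296] [-3.09893543e+00 -5.04522644e-01  1.42379528e-04] 0.0187 ['IKError', 'hold_point_z']
scene {'intrinsics': array([[494.03784366,   0.        , 323.24451161],
       [  0.        , 494.03784366, 235.48789643],
       [  0.        ,   0.        ,   1.        ]]), 'dist_coeffs': array([-0.136667,  0.      ,  0.      ,  0.      ,  0.      ]), 'world_to_cam': array([[-0.73248299,  0.68068112, -0.01191162,  0.38925784],
       [ 0.47726781,  0.50095493, -0.7219831 , -0.17364618],
       [-0.48547308, -0.53452537, -0.69180815,  1.55169251],
       [ 0.        ,  0.        ,  0.        ,  1.        ]])}
top {'intrinsics': array([[561.0486124 ,   0.        , 319.81799785],
       [  0.        , 561.0486124 , 241.16273115],
       [  0.        ,   0.        ,   1.        ]]), 'dist_coeffs': array([-0.07847196,  0.        ,  0.        ,  0.        ,  0.        ]), 'world_to_cam': array([[ 0.00425749, -0.99996987,  0.00649028, -0.0105657 ],
       [-0.98611714, -0.00527572, -0.16596735,  0.53718608],
       [ 0.16599659, -0.00569357, -0.98610989,  1.67166833],
       [ 0.        ,  0.        ,  0.        ,  1.        ]])}
{'intrinsics': array([[364.08677098,   0.        , 316.50984531],
       [  0.        , 364.08677098, 238.87857056],
       [  0.        ,   0.        ,   1.        ]]), 'dist_coeffs': array([-0.01252714,  0.        ,  0.        ,  0.        ,  0.        ]), 'T_tool_cam': array([[-1.38059458e-04, -9.56522322e-01, -2.91659097e-01,
         7.42966054e-02],
       [ 9.99999989e-01, -1.48716616e-04,  1.43705673e-05,
        -3.15618259e-04],
       [-5.71203224e-05, -2.91659091e-01,  9.56522332e-01,
        -1.42272042e-01],
       [ 0.00000000e+00,  0.00000000e+00,  0.00000000e+00,
         1.00000000e+00]])}
```

View pics/top0.png

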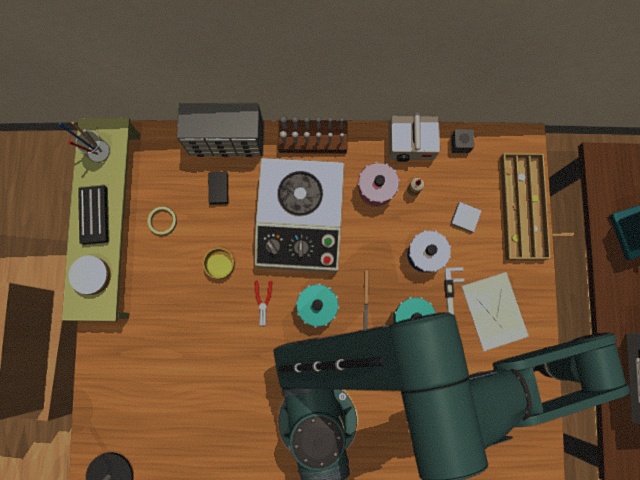

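View pics/scene0.png

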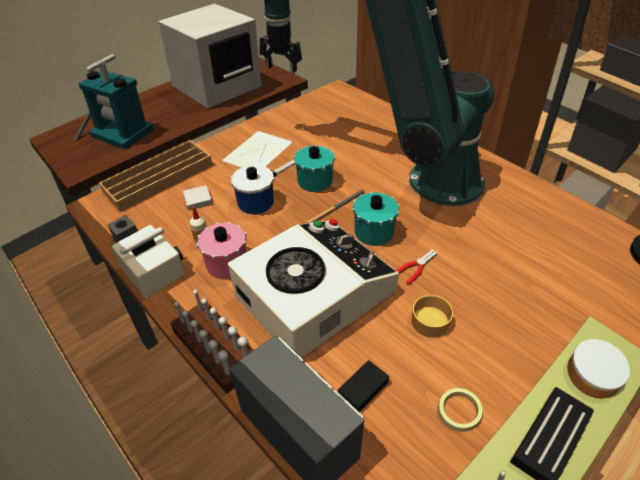

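Candidates for the bowl in the top view: pink (379,184), turquoise (317,306), turquoise (415,315), and blue with a light grey lid (430,250). By the description I choose the blue one, which is at (254,185) in the scene view. I'll check it and the machine in one enlarged crop.

```bash
cat > h.py <<'E'
import numpy as np, cv2
from scipy.spatial.transform import Rotation as R
from station import monitor, optics, workorder, arm
def cam(n, st=None):
    p=optics.camera_params(n)
    if n=="wrist":
        T=np.eye(4); T[:3,:3]=R.from_rotvec(st["tcp_rot"]).as_matrix(); T[:3,3]=st["tool_pos"]
        W=np.linalg.inv(T@p["T_tool_cam"])
    else: W=p["world_to_cam"]
    return p["intrinsics"],p["dist_coeffs"],W
def ray(c,uv):
    K,d,W=c; q=cv2.undistortPoints(np.array([[uv]],float),K,d)[0,0]
    Rm=W[:3,:3]; return -Rm.T@W[:3,3], Rm.T@np.r_[q,1]
def onz(c,uv,z):
    o,v=ray(c,uv); return o+v*(z-o[2])/v[2]
def proj(c,P):
    K,d,W=c; return cv2.projectPoints(np.atleast_2d(P).astype(float),cv2.Rodrigues(W[:3,:3])[0],W[:3,3],K,d)[0][:,0]
def tri(crs):
    A=np.zeros((3,3));b=np.zeros(3)
    for c,uv in crs:
        o,v=ray(c,uv); v/=np.linalg.norm(v); M=np.eye(3)-np.outer(v,v); A+=M;b+=M@o
    return np.linalg.solve(A,b)
E
python3 - <<'E'
from h import *
a=cv2.imread("pics/top0.png"); s=cv2.imread("pics/scene0.png")
c1=cv2.resize(a[150:280,245:350],None,fx=4.4,fy=4.4,interpolation=cv2.INTER_CUBIC)  #462x572
c2=cv2.resize(a[220:285,400:460],(280,286),interpolation=cv2.INTER_CUBIC)
c3=cv2.resize(s[160:220,225:285],(280,286),interpolation=cv2.INTER_CUBIC)
cv2.imwrite("pics/crop1.png",np.hstack([c1,np.vstack([c2,c3])]))
t,s=cam("top"),cam("scene")
print(tri([(t,(431,250)),(s,(253,173))]), onz(t,(431.5,250),.125))
E
```

```text
[ 0.4995866  -0.33359656  0.10786502] [ 0.4993269  -0.33376759  0.125     ]
```

View pics/crop1.png

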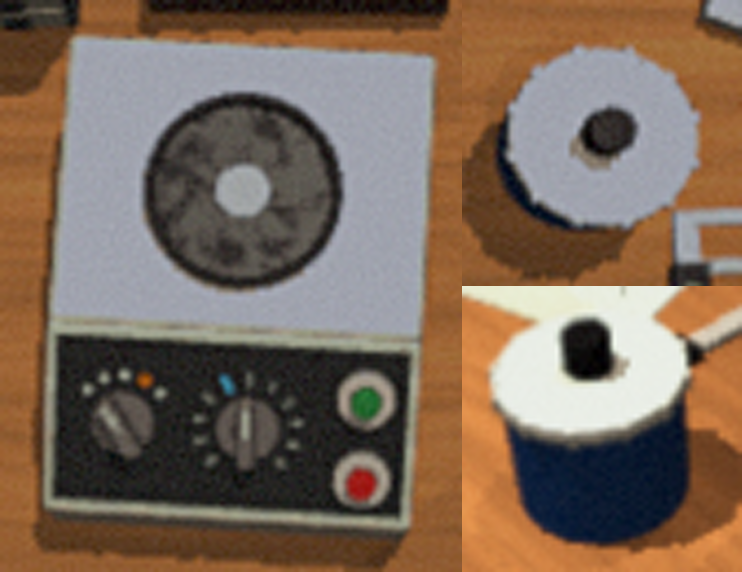

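The crop confirms it: a blue tub with a grey lid and its knob at about (432,249.5). The machine's seat is at crop (243,191) and its corners are clear. Next I fit the machine pose.

```bash
cat >> h.py <<'E'
A=np.arctan2(.056,.12)
def mach(p):  # panel frame points given machine x,y,yaw
    x,y,w=p; T=np.eye(4);T[:3,:3]=R.from_euler('z',w).as_matrix();T[:3,3]=[x,y,0]; return T
E
python3 - <<'E'
from h import *
from scipy.optimize import least_squares
t=cam("top"); u=lambda a,b:(245+a/4.4-.4,150+b/4.4-.4)
P=np.array([[.16,.125,.13],[.16,-.125,.13],[-.04,.125,.13],[-.04,-.125,.13],[-.16,.125,.074],[-.16,-.125,.074]])
U=np.array([u(74,38),u(434,58),u(52,322),u(418,342),u(45,508),u(408,527)])
f=lambda p:(proj(t,(mach(p)[:3,:3]@P.T).T+mach(p)[:3,3])-U).ravel()
r=least_squares(f,[.6,.05,0]); print(r.x,f(r.x).round(1))
T=mach(r.x); s=onz(t,u(243,191),.133); print("seat",s,"in mach",np.linalg.inv(T)@np.r_[s,1])
print("knob",onz(t,(432.1-.4,249.5-.4),.125))
E
```

```text
[ 0.61011265  0.05434917 -0.05214242] [-0.9 -1.1  0.8 -1.  -1.1 -0.1  1.1  0.2 -0.5  0.7  0.6  1.2]
seat [0.66585882 0.05199178 0.133     ] in mach [5.57932755e-02 5.51239361e-04 1.33000000e-01 1.00000000e+00]
knob [ 0.50198901 -0.33443192  0.125     ]
```

Request:
{"name": "drive_tool", "arguments": {
  "deltas": [
    [[0.06,0.03,0.02,0,0,0,0.085],[0.12,0.06,0.03,0,0,0,0.085],[0.18,0.1,0.03,0,0,0,0.085],[0.22,0.16,0.03,0,0,0,0.085],[0.24,0.2,0.03,0,0,0,0.085]]
  ]
}}

```text
time_s: 0.72
tool_pos: [0.4254, -0.3778, 0.2608]
tcp_rot: [-3.1, -0.505, -0.0]
wrist_force: [0.8, -0.7, 0.2]
grip_width: 0.998
grasp_force: 0.0
```

```bash
python3 - <<'E'
from h import *
st=monitor.state(); im=optics.snapshot("wrist"); cv2.imwrite("pics/w1.png",im[:,:,::-1])
c=cam("wrist",st); print(st["tool_pos"],proj(c,[[.502,-.334,.125],[.502,-.334,.097]]))
E
```

```text
[ 0.42539004 -0.37777737  0.26082828] [[293.14807517 110.34937668]
 [295.31947877 111.98774685]]
```

View pics/w1.png

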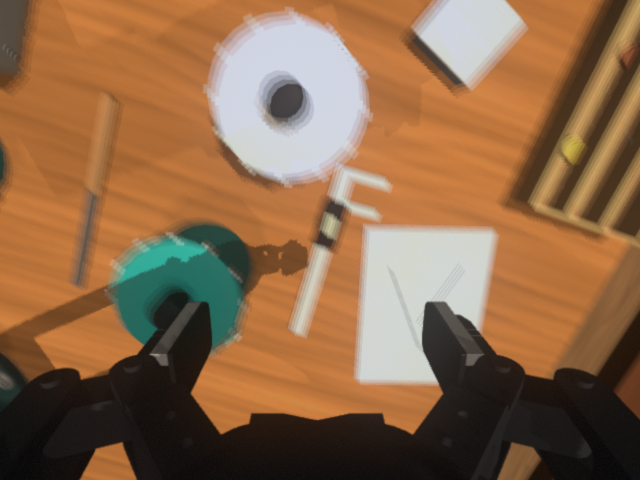

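The blue bowl's grey lid is centred at about (288,97) and its knob at (287,101). The image is smeared because the arm was still moving, so I let it settle and measure the knob blob.

Request:
{"name": "drive_tool", "arguments": {
  "deltas": [
    [[0.02,0.01,0,0,0,0,0.085],[0.02,0.01,0,0,0,0,0.085],[0.02,0.01,0,0,0,0,0.085]]
  ]
}}

```text
time_s: 1.15
tool_pos: [0.4433, -0.3696, 0.2609]
tcp_rot: [-3.1, -0.505, 0.001]
wrist_force: [0.2, -0.1, -0.0]
grip_width: 0.994
grasp_force: 0.0
```

```bash
python3 - <<'E'
from h import *
st=monitor.state(); im=optics.snapshot("wrist"); cv2.imwrite("pics/w2.png",im[:,:,::-1])
c=cam("wrist",st); print(st["tool_pos"])
p=proj(c,[[.502,-.334,.125]])[0]; x,y=p.astype(int); print(p)
g=im.max(2); o=max(y-90,0); sub=g[o:y+90,x-90:x+90]
def blobs(m,lo,hi):
    n,l,s,ce=cv2.connectedComponentsWithStats(m.astype(np.uint8))
    for i in range(1,n):
        if lo<s[i,4]<hi: print(s[i],ce[i]+[x-90,o]); yield i,l,ce[i]+[x-90,o]
for _,_,q in blobs(sub<70,300,3000): print("knob",onz(c,q,.125),onz(c,q,.115))
for i,l,q in blobs(sub>150,5000,40000):
    h=cv2.convexHull(np.argwhere(l==i)[:,::-1].astype(np.int32)); e=cv2.fitEllipse(h); q=np.array(e[0])+[x-90,o]; print(e[1],"lid",q,onz(c,q,.097))
E
```

```text
[ 0.44326429 -0.36956246  0.26089503]
[296.56889535 138.19227619]
[ 69  66  41  42 735] [291.56598639 139.48435374]
knob [ 0.49995283 -0.33077607  0.125     ] [ 0.49945609 -0.33023731  0.115     ]
[    0     0   180   180 30134] [296.11800624 136.18932103]Traceback (most recent call last):
  File "<stdin>", line 12, in <module>
cv2.error: OpenCV(4.12.0) /io/opencv/modules/imgproc/src/shapedescr.cpp:361: error: (-201:Incorrect size of input array) There should be at least 5 points to fit the ellipse in function 'fitEllipseNoDirect'
```

Request:
{"name": "drive_tool", "arguments": {
  "deltas": [
    [[0.03,0.02,0,0,0,0,0.085],[0.057,0.0385,-0.02,0,0,0,0.085],[0.057,0.0385,-0.07,0,0,0,0.085],[0.057,0.0385,-0.1,0,0,0,0.085],[0.057,0.0385,-0.1,0,0,0,0.085]]
  ]
}}

```text
time_s: 1.82
tool_pos: [0.4986, -0.3301, 0.1588]
tcp_rot: [-3.097, -0.502, 0.006]
wrist_force: [-0.1, 1.3, 0.4]
grip_width: 0.996
grasp_force: 0.0
```

```bash
python3 - <<'E'
from h import *
st=monitor.state(); im=optics.snapshot("wrist"); cv2.imwrite("pics/w3.png",im[:,:,::-1])
c=cam("wrist",st); print(st["tool_pos"])
print(proj(c,[[.5,-.331,.125],[.5,-.331,.097]]))
E
```

```text
[ 0.49858408 -0.33014526  0.15879726]
[[319.85814236 274.53876527]
 [319.68014799 256.25355603]]
```

View pics/w3.png

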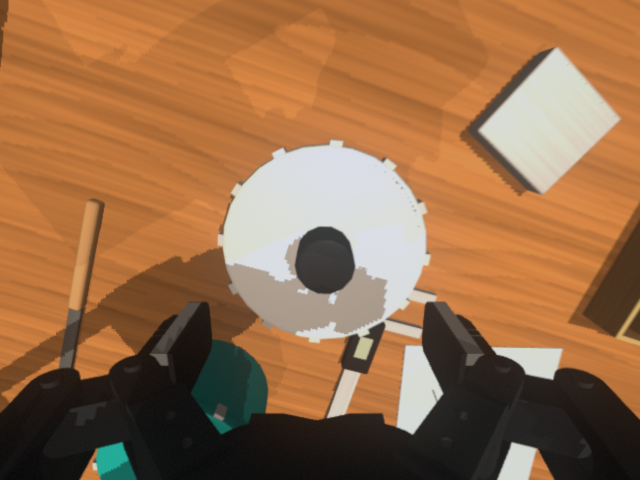

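The knob's top face is centred at about (325,265), midway between the fingers, with the lid centre at about (325,240).

```bash
python3 - <<'E'
from h import *
st=monitor.state(); c=cam("wrist",st)
print(onz(c,(325,265),.125), onz(c,(323,240),.097), st["tool_pos"])
E
```

```text
[ 0.50658084 -0.33312932  0.125     ] [ 0.5111178  -0.33093546  0.097     ] [ 0.499865   -0.3310989   0.16067117]
```

```bash
python3 - <<'E'
from h import *
st=monitor.state(); im=optics.snapshot("wrist"); c=cam("wrist",st); print(st["tool_pos"])
g=im.max(2).astype(int); m=(g<75).astype(np.uint8); m[:200]=0;m[320:]=0;m[:,:270]=0;m[:,380:]=0
n,l,s,ce=cv2.connectedComponentsWithStats(m); i=1+s[1:,4].argmax(); print(s[i],ce[i])
x,y,w,h=s[i][:4]
# predict silhouettes for candidate centre by fitting bbox
th=np.linspace(0,6.28,60)
from scipy.optimize import least_squares
def f(p):
    P=np.vstack([np.c_[p[0]+.016*np.cos(th),p[1]+.016*np.sin(th),0*th+z] for z in(.125,.097)]); q=proj(c,P)
    return [q[:,0].min()-x,q[:,0].max()-(x+w-1),q[:,1].max()-(y+h-1), q[:,1].min()-y]
r=least_squares(f,[.5,-.33]); print(r.x,r.fun)
E
```

```text
[ 0.499865   -0.3310989   0.16067117]
[ 293  228   58   65 2952] [321.40311653 260.67140921]
[ 0.50454767 -0.3318807 ] [-2.03569142  2.0287036   3.51354933 -3.48173145]
```

Request:
{"name": "drive_tool", "arguments": {
  "deltas": [
    [[0.0045,-0.001,-0.02,0,0,0,0.085],[0.0045,-0.001,-0.06,0,0,0,0.06],[0.0045,-0.001,-0.06,0,0,0,0.04],[0.0045,-0.001,-0.06,0,0,0,0.02],[0.0045,-0.001,-0.06,0,0,0,0.02]]
  ],
  "newtons": 60
}}

```text
time_s: 2.55
tool_pos: [0.5063, -0.3324, 0.1034]
tcp_rot: [3.099, 0.504, 0.003]
wrist_force: [-0.5, 1.5, 5.4]
grip_width: 0.35
grasp_force: 59.9
```

Request:
{"name": "drive_tool", "arguments": {
  "deltas": [
    [[0,0,0,0,0,0,0.02],[0,0,0,0,0,0,0.02],[0,0,0.005,0,0,0,0.02],[0,0,0.01,0,0,0,0.02],[0,0,0.015,0,0,0,0.02]]
  ]
}}

```text
time_s: 3.18
tool_pos: [0.5053, -0.3317, 0.1163]
tcp_rot: [-3.1, -0.505, 0.001]
wrist_force: [-0.4, 0.3, -6.4]
grip_width: 0.356
grasp_force: 60.0
```

Request:
{"name": "drive_tool", "arguments": {
  "deltas": [
    [[0,0,0.05,0,0,0,0.02],[0,0,0.1,0,0,0,0.02],[0,0.01,0.15,0,0,0,0.02],[0,0.06,0.18,0,0,0,0.02],[0,0.11,0.185,0,0,0,0.02]]
  ]
}}

```text
time_s: 3.8
tool_pos: [0.5067, -0.2217, 0.3042]
tcp_rot: [3.098, 0.502, 0.007]
wrist_force: [-0.1, 0.4, -6.7]
grip_width: 0.349
grasp_force: 62.3
```

Request:
{"name": "drive_tool", "arguments": {
  "deltas": [
    [[0,0.05,0,0,0,0,0.02],[0,0.1,0,0,0,0,0.02],[0,0.15,0,0,0,0,0.02],[0,0.2,0,0,0,0,0.02],[0,0.22,0,0,0,0,0.02]]
  ]
}}

```text
time_s: 4.42
tool_pos: [0.5045, 0.001, 0.3012]
tcp_rot: [-3.099, -0.508, 0.001]
wrist_force: [0.3, -0.9, -6.4]
grip_width: 0.346
grasp_force: 62.5
```

Request:
{"name": "drive_tool", "arguments": {
  "deltas": [
    [[0,0,0,0,0,0,0.02],[0,0,0,0,0,0,0.02]]
  ]
}}

```text
time_s: 4.68
tool_pos: [0.5053, -0.0024, 0.3012]
tcp_rot: [3.1, 0.505, -0.0]
wrist_force: [0.4, -1.0, -6.0]
grip_width: 0.35
grasp_force: 62.5
```

```bash
python3 - <<'E'
from h import *
st=monitor.state(); im=optics.snapshot("wrist"); c=cam("wrist",st); print(st["tool_pos"],st["tcp_rot"],st["wrist_force"])
cv2.imwrite("pics/w4.png",im[:,:,::-1]); print(proj(c,[[.666,.052,.133]]))
E
```

```text
[ 0.50534486 -0.00236165  0.30122494] [ 3.10011884e+00  5.04904316e-01 -4.49024973e-04] [ 0.44029567 -1.01373832 -6.01241275]
[[315.99231063  -5.6211222 ]]
```

View pics/w4.png

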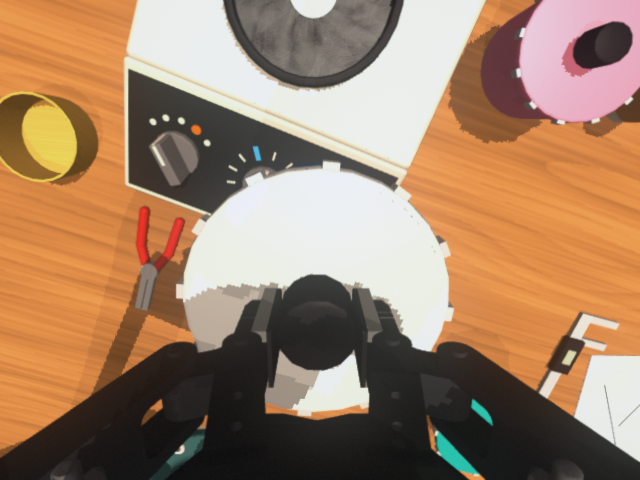

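The selector pointer is up-left, near the first dot, with the orange dot at (196,130). The blue tick is at (257,153), and the rim is partly cut off at the top. I back off a little to see the whole rim and machine.

Request:
{"name": "drive_tool", "arguments": {
  "deltas": [
    [[-0.04,-0.013,0,0,0,0,0.02],[-0.07,-0.023,0.02,0,0,0,0.02],[-0.075,-0.025,0.03,0,0,0,0.02],[-0.075,-0.025,0.03,0,0,0,0.02],[-0.075,-0.025,0.03,0,0,0,0.02]]
  ]
}}

```text
time_s: 5.35
tool_pos: [0.4312, -0.027, 0.331]
tcp_rot: [-3.101, -0.504, -0.001]
wrist_force: [0.3, 0.3, -6.7]
grip_width: 0.351
grasp_force: 62.6
```

```bash
python3 - <<'E'
from h import *
st=monitor.state(); im=optics.snapshot("wrist"); c=cam("wrist",st); print(st["tool_pos"],st["tcp_rot"])
im=im[:,:,::-1].copy(); cv2.imwrite("pics/w5.png",im)
q=proj(c,[[.666,.052,.133]])[0]; print(q)
v=im.copy()
th=np.linspace(0,6.28,200); 
pts=proj(c,np.c_[.666+.067*np.cos(th),.052+.067*np.sin(th),0*th+.141])
cv2.polylines(v,[pts.astype(np.int32)],True,(0,0,255),1)
cv2.imwrite("pics/w5v.png",cv2.resize(v[0:300,110:510],(800,600),interpolation=cv2.INTER_CUBIC))
E
```

```text
[ 0.43118982 -0.0270132   0.33098112] [-3.10072704e+00 -5.03976227e-01 -6.25489628e-04]
[ 316.1351163  -108.01728639]
```

View pics/w5v.png

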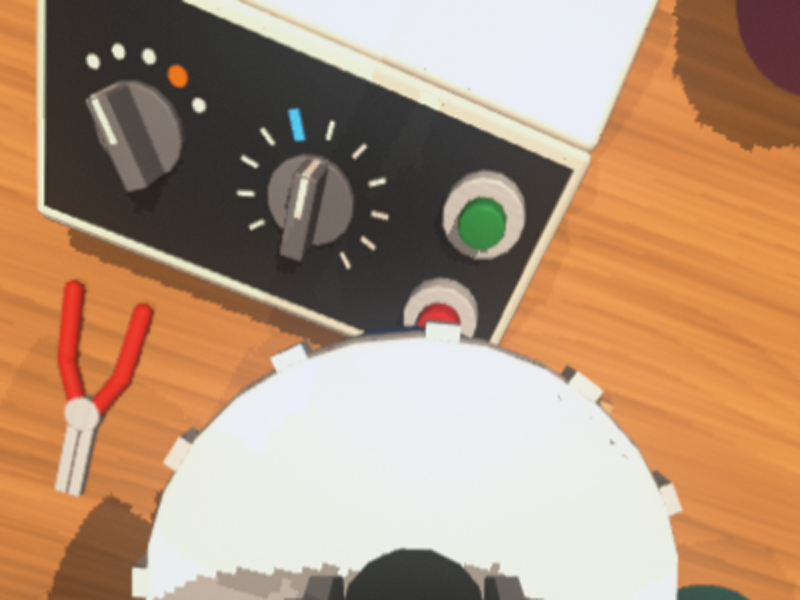

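That was the wrong direction for the rim, but it shows the panel well. The selector pointer is at the leftmost dot, the speed pointer is one tick past blue, and start is at crop (482,223). I move forward to see the whole rim.

Request:
{"name": "drive_tool", "arguments": {
  "deltas": [
    [[0.05,0.017,-0.01,0,0,0,0.02],[0.1,0.034,-0.02,0,0,0,0.02],[0.136,0.046,-0.03,0,0,0,0.02],[0.136,0.046,-0.03,0,0,0,0.02],[0.136,0.046,-0.03,0,0,0,0.02]]
  ]
}}

```text
time_s: 6.02
tool_pos: [0.5659, 0.0195, 0.3]
tcp_rot: [-3.1, -0.506, 0.005]
wrist_force: [-1.1, 0.2, -6.1]
grip_width: 0.349
grasp_force: 62.4
```

```bash
python3 - <<'E'
from h import *
from scipy.optimize import least_squares
st=monitor.state(); im=optics.snapshot("wrist"); c=cam("wrist",st); print(st["tool_pos"],st["tcp_rot"])
bgr=im[:,:,::-1].copy(); cv2.imwrite("pics/w6.png",bgr)
g=cv2.GaussianBlur(cv2.cvtColor(bgr,cv2.COLOR_BGR2GRAY),(3,3),0).astype(float)
# radial edges: sample dark->white transition outward, ring outer edge
def meas(p,edge):
    th=np.linspace(0,2*np.pi,120,endpoint=False); out=[]
    for a in th:
        rr=np.arange(.050,.085,.0004); P=np.c_[p[0]+rr*np.cos(a),p[1]+rr*np.sin(a),0*rr+.141]; q=proj(c,P)
        ok=(q[:,0]>2)&(q[:,0]<637)&(q[:,1]>2)&(q[:,1]<477)
        if not ok.all(): continue
        v=cv2.remap(g.astype(np.float32),q[:,0].astype(np.float32)[None],q[:,1].astype(np.float32)[None],1)[0]
        d=np.diff(v); i=d.argmax() 
        if d[i]>6: out.append((a,rr[i]))
    return np.array(out)
p=np.array([.666,.052])
for k in range(4):
    o=meas(p,0); m=abs(o[:,1]-np.median(o[:,1]))<.006; o=o[m]
    xy=p+o[:,1:]*np.c_[np.cos(o[:,0]),np.sin(o[:,0])]
    M=np.c_[2*xy,np.ones(len(xy))]; s=np.linalg.lstsq(M,(xy**2).sum(1),rcond=None)[0]
    p=s[:2]; print(p,np.sqrt(s[2]+p@p),len(xy),m.sum(), xy.min(0),xy.max(0))
th=np.linspace(0,6.28,200); v=bgr.copy()
for r,z,col in((.067,.141,(0,0,255)),(.06,.141,(0,255,0))):
    cv2.polylines(v,[(proj(c,np.c_[p[0]+r*np.cos(th),p[1]+r*np.sin(th),0*th+z])*16).astype(np.int32)],True,col,1,shift=4)
cv2.imwrite("pics/w6v.png",cv2.resize(v[0:300,110:510],(800,600),interpolation=cv2.INTER_CUBIC))
E
```

```text
[0.56594277 0.01948766 0.29996163] [-3.09995344 -0.50587006  0.00467791]
[0.66695264 0.05489925] 0.06591685457570394 86 86 [ 0.59729429 -0.0112    ] [0.72281127 0.12070571]
[0.66724182 0.0550354 ] 0.06590981133520454 86 86 [ 0.59813173 -0.01110075] [0.7223049  0.12120825]
[0.6671317  0.05500817] 0.06592567446040412 87 87 [ 0.59762529 -0.0109646 ] [0.72259408 0.12094495]
[0.6671583  0.05503875] 0.06591069498627218 87 87 [ 0.59791298 -0.01099183] [0.72248396 0.12091772]
```

View pics/w6v.png

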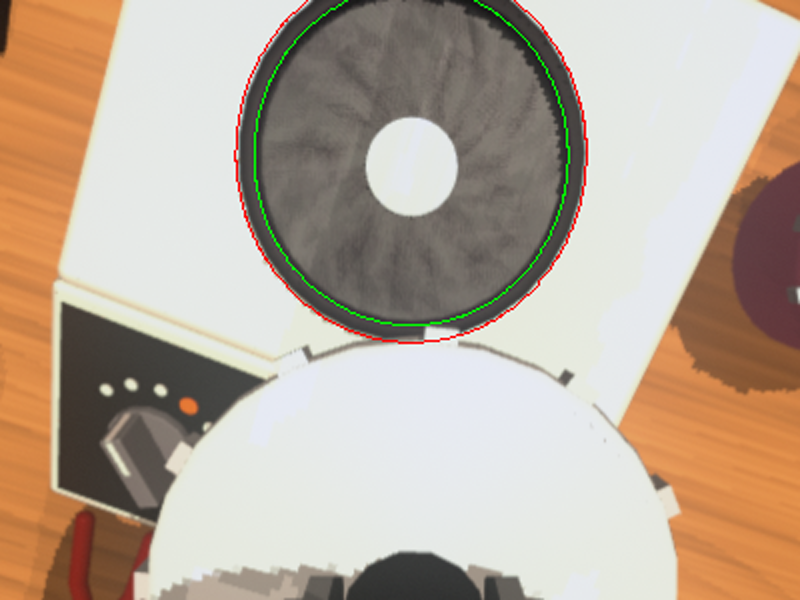

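```bash
python3 - <<'E'
from h import *
from scipy.optimize import least_squares
st=monitor.state(); im=cv2.imread("pics/w6.png"); c=cam("wrist",st); print(st["tool_pos"])
m=np.zeros((480,640),np.uint8); g=im.min(2); m[55:115,285:345]=g[55:115,285:345]>170
n,l,s,ce=cv2.connectedComponentsWithStats(m); i=1+s[1:,4].argmax(); print(s[i],ce[i],onz(c,ce[i],.133),onz(c,ce[i],.134))
# lid upper arc: white->non-white, fit circle at lid height
z=st["tool_pos"][2]-.006; pts=[]
g=im.min(2).astype(float)
e=cv2.Canny(im,60,150)
t0=st["tool_pos"][:2]
for a in np.linspace(0,2*np.pi,180):
    rr=np.arange(.052,.066,.0003); q=proj(c,np.c_[t0[0]+rr*np.cos(a),t0[1]+rr*np.sin(a),0*rr+z])
    if q[:,1].max()>270 or q[:,0].min()<2 or q[:,0].max()>637 or q[:,1].min()<2: continue
    v=cv2.remap(g.astype(np.float32),q[:,0].astype(np.float32)[None],q[:,1].astype(np.float32)[None],1)[0]
    d=np.diff(v); k=d.argmin()
    if d[k]<-6: pts.append(t0+rr[k]*np.array([np.cos(a),np.sin(a)]))
pts=np.array(pts); f=lambda p:np.hypot(*(pts-p).T)-.0605
r=least_squares(f,t0,loss='soft_l1',f_scale=.0006); print(len(pts),r.x-t0,np.abs(r.fun).mean())
E
```

```text
[0.56576152 0.01926036 0.30049035]
[ 293   59   46   49 1774] [315.46448703  82.76832018] [0.6679175  0.05476738 0.133     ] [0.66781573 0.05472982 0.134     ]
71 [-0.00297471 -0.00036396] 0.0011884396942436952
```

Request:
{"name": "drive_tool", "arguments": {
  "deltas": [
    [[0.05,0.017,0,0,0,0,0.02],[0.09,0.031,0,0,0,0,0.02],[0.103,0.0355,-0.01,0,0,0,0.02],[0.103,0.0355,-0.04,0,0,0,0.02],[0.103,0.0355,-0.048,0,0,0,0.02]]
  ]
}}

```text
time_s: 6.7
tool_pos: [0.6666, 0.0544, 0.2507]
tcp_rot: [-3.1, -0.504, 0.01]
wrist_force: [-1.2, 0.1, -7.0]
grip_width: 0.353
grasp_force: 62.1
```

Request:
{"name": "drive_tool", "arguments": {
  "deltas": [
    [[0,0,0,0,0,0,0.02],[0,0,-0.005,0,0,0,0.02],[0,0,-0.009,0,0,0,0.02],[0,0,-0.013,0,0,0,0.02],[0,0,-0.013,0,0,0,0.02]]
  ]
}}

```text
time_s: 7.32
tool_pos: [0.6692, 0.0547, 0.2399]
tcp_rot: [-3.101, -0.505, 0.001]
wrist_force: [-0.0, 0.0, -6.6]
grip_width: 0.351
grasp_force: 62.2
```

Request:
{"name": "drive_tool", "arguments": {
  "deltas": [
    [[0,0,-0.002,0,0,0,0.02],[0,0,-0.004,0,0,0,0.02],[0,0,-0.005,0,0,0,0.02],[0,0,-0.005,0,0,0,0.02]]
  ]
}}

```text
time_s: 7.82
tool_pos: [0.6697, 0.0547, 0.2384]
tcp_rot: [3.1, 0.505, 0.004]
wrist_force: [-6.0, -0.4, 10.8]
grip_width: 0.356
grasp_force: 64.2
```

Request:
{"name": "drive_tool", "arguments": {
  "deltas": [
    [[0,0,0.004,0,0,0,0.02],[-0.002,0,0.004,0,0,0,0.02],[-0.003,0,0.004,0,0,0,0.02],[-0.003,0,0.004,0,0,0,0.02]]
  ]
}}

```text
time_s: 8.32
tool_pos: [0.6677, 0.0546, 0.2398]
tcp_rot: [3.1, 0.505, 0.004]
wrist_force: [3.2, -0.3, -2.4]
grip_width: 0.349
grasp_force: 62.9
```

```bash
python3 - <<'E'
from h import *
st=monitor.state(); print(st["tool_pos"],st["wrist_force"],st["wrist_torque"])
w=optics.snapshot("wrist")[:,:,::-1]; s=optics.snapshot("scene")[:,:,::-1]; t=optics.snapshot("top")[:,:,::-1]
for n,i in zip(("w7","s7","t7"),(w,s,t)): cv2.imwrite(f"pics/{n}.png",i)
a=cv2.resize(s[150:300,220:400],(600,500),interpolation=cv2.INTER_CUBIC)
cv2.imwrite("pics/s7v.png",a)
E
```

```text
[0.66770197 0.05460438 0.23981264] [ 3.21307809 -0.28183411 -2.38633961] [-0.09507512 -0.7926159   0.01862632]
```

View pics/s7v.png

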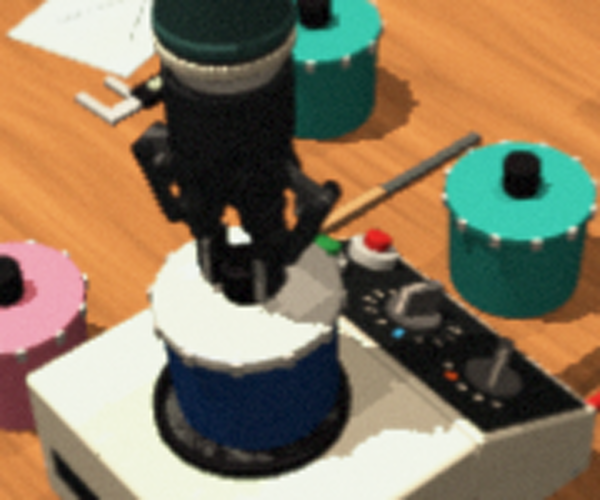

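The bowl stands inside the rim and has light contact (wrist z force fell from −6.6 to −2.4 N). I loosen the grip to 20 N so it can level itself and ease it down.

Request:
{"name": "drive_tool", "arguments": {
  "deltas": [
    [[0,0,0,0,0,0,0.02],[0,0,-0.001,0,0,0,0.02],[0,0,-0.002,0,0,0,0.02],[0,0,-0.003,0,0,0,0.02],[0,0,-0.003,0,0,0,0.02]]
  ],
  "newtons": 20
}}

```text
time_s: 9.1
tool_pos: [0.6678, 0.0549, 0.2378]
tcp_rot: [3.101, 0.505, 0.006]
wrist_force: [3.6, -0.8, 5.9]
grip_width: 0.35
grasp_force: 63.6
```

```bash
cat > fit.py <<'E'
from h import *
from scipy.optimize import minimize
def mask(im):
    b,g,r=[im[:,:,i].astype(int) for i in range(3)]
    return ((b>r+12)&(b>g+8)&(r<60)).astype(np.uint8)
th=np.linspace(0,2*np.pi,48,endpoint=False); C=np.c_[np.cos(th),np.sin(th)]
def ren(c,p,box):
    x,y,z,a,b=p; Rm=R.from_rotvec([a,b,0]).as_matrix(); S=8
    m=np.zeros(((box[1]-box[0])*S,(box[3]-box[2])*S),np.uint8)
    def hull(rz,val):
        P=np.vstack([np.c_[r*C,np.full(48,h)] for r,h in rz])@Rm.T+[x,y,z]
        q=(proj(c,P)-[box[2],box[0]]+.5)*S; cv2.fillConvexPoly(m,cv2.convexHull(q.astype(np.int32)),val)
    hull([(.052,0),(.058,.085)],255); hull([(.061,.085),(.061,.097)],0)
    return cv2.resize(m,None,fx=1/S,fy=1/S,interpolation=cv2.INTER_AREA)/255.
def fit(im,c,p0,free,box):
    M=mask(im)[box[0]:box[1],box[2]:box[3]].astype(float)
    def f(d):
        p=np.array(p0,float); p[free]+=d*np.array([1,1,1,10,10])[free]*.001; return abs(ren(c,p,box)-M).sum()
    n=len(free); r=minimize(f,np.zeros(n),method="Nelder-Mead",options=dict(initial_simplex=np.vstack([np.zeros(n),4*np.eye(n)])-1,maxfev=600))
    return r.x,r.fun,M.sum()
E
python3 - <<'E'
from fit import *
s=cam("scene")
print(fit(cv2.imread("pics/scene0.png"),s,[.5045,-.332,0,0,0],[0,1],(150,225,220,290)))
print(fit(cv2.imread("pics/scene0.png"),s,[.5045,-.332,0,0,0],[0,1,2],(150,225,220,290)))
for fr in([0,1],[0,1,2],[0,1,2,3,4]): print(fit(cv2.imread("pics/s7.png"),s,[.6677,.0548,.135,0,0],fr,(200,300,250,345)))
E
```

```text
(array([-2.36669922, -0.72827148]), np.float64(57.4392156862745), np.float64(679.0))
(array([-2.04497761, -0.06188092,  0.15951797]), np.float64(57.75686274509804), np.float64(679.0))
(array([-5.62795258, -0.83616257]), np.float64(91.77647058823528), np.float64(1084.0))
(array([-5.14782164,  0.05437262,  1.1285344 ]), np.float64(92.64313725490194), np.float64(1084.0))
(array([-6.06974665,  0.49434447,  3.210224  , -0.39392265,  3.22303126]), np.float64(72.7764705882353), np.float64(1084.0))
```

The scene fit, corrected for the bias at the known start pose, puts the bowl about 3 mm to −x and tilted about 0.03 rad, with its +x edge on the platform. I shift it +3 mm and release.

Request:
{"name": "drive_tool", "arguments": {
  "deltas": [
    [[0,0,0.003,0,0,0,0.02],[0.0025,0,0.003,0,0,0,0.02],[0.004,0,0.003,0,0,0,0.02],[0.004,0,0.001,0,0,0,0.02],[0.004,0,0.001,0,0,0,0.036]]
  ]
}}

```text
time_s: 9.72
tool_pos: [0.6696, 0.0548, 0.2374]
tcp_rot: [-3.1, -0.505, 0.002]
wrist_force: [0.2, 0.3, 0.0]
grip_width: 0.419
grasp_force: 0.0
```

Request:
{"name": "drive_tool", "arguments": {
  "deltas": [
    [[0,0,0,0,0,0,0.045],[0,0,0,0,0,0,0.06],[0,0,0,0,0,0,0.085],[0,0,0,0,0,0,0.085]]
  ]
}}

```text
time_s: 10.22
tool_pos: [0.6705, 0.0547, 0.2372]
tcp_rot: [-3.101, -0.505, 0.0]
wrist_force: [0.6, 0.1, -0.2]
grip_width: 0.994
grasp_force: 0.0
```

Request:
{"name": "drive_tool", "arguments": {
  "deltas": [
    [[0,0,0.03,0,0,0,0.085],[0,0,0.07,0,0,0,0.085],[-0.06,-0.02,0.09,0,0,0,0.085],[-0.12,-0.04,0.09,0,0,0,0.085],[-0.18,-0.06,0.09,0,0,0,0.085]]
  ]
}}

```text
time_s: 10.85
tool_pos: [0.4939, -0.0042, 0.3276]
tcp_rot: [3.1, 0.505, 0.002]
wrist_force: [0.4, -0.8, 0.1]
grip_width: 0.994
grasp_force: 0.0
```

```bash
python3 - <<'E'
from fit import *
s=cam("scene"); st=monitor.state(); print(st["tool_pos"],st["time_s"])
im=optics.snapshot("scene")[:,:,::-1].copy(); cv2.imwrite("pics/s8.png",im); 
t=optics.snapshot("top")[:,:,::-1].copy(); cv2.imwrite("pics/t8.png",t)
w=optics.snapshot("wrist")[:,:,::-1].copy(); cv2.imwrite("pics/w8.png",w)
for fr in([0,1],[0,1,2],[0,1,2,3,4]): print(fit(im,s,[.6677,.0548,.133,0,0],fr,(200,300,250,345)))
E
```

```text
[ 0.49387778 -0.00416524  0.32762363] 10.85
(array([-5.27760887, -0.56286907]), np.float64(97.7372549019608), np.float64(1094.0))
(array([-4.17469199,  0.7180929 ,  2.00975751]), np.float64(96.85882352941177), np.float64(1094.0))
(array([-5.7952078 ,  0.45296746,  2.40432935,  0.02989257,  3.06787547]), np.float64(82.96862745098039), np.float64(1094.0))
```

```bash
python3 - <<'E'
from h import *
s=cam("scene"); im=cv2.imread("pics/scene0.png"); g=im.min(2).astype(np.float32)
from scipy.optimize import minimize
th=np.linspace(0,2*np.pi,96,endpoint=False)
def samp(p,r,z):
    q=proj(s,np.c_[p[0]+r*np.cos(th),p[1]+r*np.sin(th),0*th+z]).astype(np.float32); return cv2.remap(g,q[:,0][None],q[:,1][None],1)[0]
# centre white disc
m=np.zeros(g.shape,np.uint8); m[262:279,283:308]=g[262:279,283:308]>120
n,l,st,ce=cv2.connectedComponentsWithStats(m); i=1+st[1:,4].argmax(); print(st[i],"disc",onz(s,ce[i],.133))
for k in (.0625,.0635,.0645):
    f=lambda p:(samp(p,k,.141)).mean()-samp(p,.071,.135).clip(0,200).mean()
    r=minimize(f,[.666,.053],method="Nelder-Mead",options=dict(initial_simplex=[[.66,.05],[.672,.05],[.66,.06]])); print(k,r.x,r.fun)
# overlay on s8
v=cv2.imread("pics/s8.png")[185:305,240:360]; S=5; v=cv2.resize(v,None,fx=S,fy=S,interpolation=cv2.INTER_CUBIC)
def dr(p,r,z,col):
    t=np.linspace(0,6.28,200); q=(proj(s,np.c_[p[0]+r*np.cos(t),p[1]+r*np.sin(t),0*t+z])-[240,185]+.5)*S
    cv2.polylines(v,[q.astype(np.int32)],True,col,1)
D=onz(s,ce[i],.133)
dr(D,.067,.141,(0,0,255)); dr(D,.06,.141,(0,255,0)); dr(D,.052,.133,(0,255,255)); dr(D,.061,.23,(255,0,255)); dr(D,.016,.258,(255,255,0))
cv2.imwrite("pics/s8v.png",v)
E
```

```text
[287 264  17  12 158] disc [0.66699416 0.05547333 0.133     ]
0.0625 [0.66800897 0.05700082] -144.32435607910156
0.0635 [0.66831033 0.05733462] -138.13088989257812
0.0645 [0.66847617 0.05787718] -127.67774963378906
```

View pics/s8v.png

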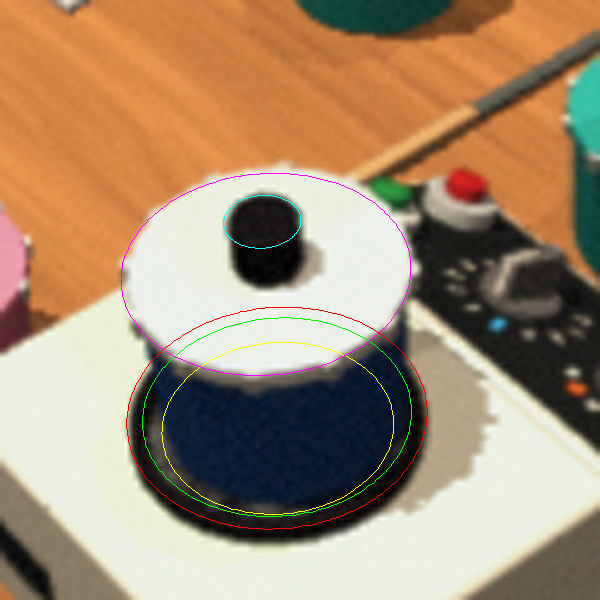

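```bash
python3 - <<'E'
from h import *
a=cv2.imread("pics/s8.png"); b=cv2.imread("pics/scene0.png")
for c in (287,294,301): print(c,[tuple(map(int,a[r,c])) for r in range(278,296)])
print("empty",[tuple(map(int,b[r,294])) for r in range(278,296)])
for r in(268,272): print(r,[tuple(map(int,a[r,c])) for c in range(264,280)],"R",[tuple(map(int,a[r,c])) for c in range(312,330)])
c=a; s=cam("scene")
E
```

```text
287 [(50, 25, 12), (51, 26, 13), (52, 27, 11), (56, 28, 15), (55, 28, 13), (52, 27, 8), (41, 23, 15), (26, 26, 25), (27, 27, 34), (28, 28, 32), (23, 24, 27), (21, 22, 24), (22, 25, 29), (9, 10, 11), (29, 35, 36), (114, 140, 136), (207, 235, 232), (213, 240, 236)]
294 [(49, 26, 9), (52, 28, 12), (49, 24, 10), (53, 27, 14), (48, 22, 9), (45, 23, 6), (49, 27, 11), (55, 40, 32), (56, 59, 62), (64, 70, 75), (45, 48, 53), (24, 27, 28), (20, 21, 23), (9, 11, 10), (17, 22, 21), (77, 94, 92), (169, 203, 198), (213, 239, 235)]
301 [(46, 23, 5), (45, 20, 8), (45, 23, 4), (47, 26, 11), (49, 24, 11), (50, 23, 11), (44, 25, 6), (26, 16, 12), (26, 28, 27), (44, 51, 52), (25, 26, 28), (19, 21, 19), (19, 19, 21), (8, 15, 15), (46, 56, 55), (139, 162, 156), (224, 238, 234), (228, 240, 237)]
empty [(32, 33, 36), (27, 31, 35), (47, 52, 57), (57, 63, 68), (79, 85, 90), (83, 92, 97), (79, 86, 92), (65, 73, 77), (65, 72, 75), (66, 74, 79), (54, 59, 63), (28, 30, 34), (22, 25, 27), (7, 8, 12), (16, 20, 18), (76, 91, 86), (173, 198, 192), (221, 235, 231)]
268 [(205, 235, 232), (159, 195, 189), (51, 64, 63), 
[... 237 characters left out ...]
22, 9), (39, 20, 4), (46, 28, 14), (41, 24, 13), (34, 19, 12), (25, 20, 17), (15, 17, 15), (2, 2, 3), (26, 31, 36), (75, 94, 104), (132, 159, 175), (135, 166, 184), (135, 165, 181), (135, 165, 182)]
272 [(209, 237, 234), (163, 196, 189), (52, 63, 62), (19, 19, 23), (12, 15, 18), (35, 39, 41), (75, 88, 89), (80, 91, 92), (77, 83, 85), (61, 51, 44), (56, 30, 13), (58, 33, 13), (59, 30, 18), (57, 28, 11), (54, 27, 12), (56, 31, 14)] R [(43, 24, 11), (47, 26, 12), (42, 18, 6), (42, 24, 10), (42, 20, 12), (43, 20, 5), (44, 27, 17), (34, 19, 11), (27, 23, 25), (19, 21, 23), (12, 13, 14), (14, 18, 18), (40, 48, 54), (92, 113, 124), (128, 156, 175), (133, 164, 181), (135, 164, 181), (133, 164, 182)]
```

```bash
python3 - <<'E'
from h import *
s=cam("scene"); t=np.linspace(0,2*np.pi,2000)
def near(p,r,z,col):
    q=proj(s,np.c_[p[0]+r*np.cos(t),p[1]+r*np.sin(t),0*t+z]); 
    k=abs(q[:,0]-col)<.6; return q[k,1].max()
p=np.array([.6677,.0548]); d=np.array([.67,.74]); e=np.array([-.73,.68])
print("ring inner top",[round(near(p,.06,.141,c),1) for c in(287,294,301)],"outer base",[round(near(p,.067,.130,c),1) for c in(287,294,301)],"obs inner 288.5 outer ~292.8")
for k in(0,-.002,-.004,-.006,-.008): print(k,[round(near(p+k*d,.052,.133,c),1) for c in (287,294,301)])
q=lambda P:proj(s,P)[0].round(1)
print("ring L/R",q([[*(p-e*.067),.141]]),q([[*(p+e*.067),.141]]))
for h in(.02,): 
    r=.052+.006*h/.085; print("tub L/R",q([[*(p-e*r),.133+h]]),q([[*(p+e*r),.133+h]]))
E
```

```text
ring inner top [np.float64(287.4), np.float64(287.8), np.float64(287.1)] outer base [np.float64(293.2), np.float64(293.6), np.float64(293.0)] obs inner 288.5 outer ~292.8
0 [np.float64(286.8), np.float64(287.4), np.float64(286.6)]
-0.002 [np.float64(286.1), np.float64(286.7), np.float64(285.9)]
-0.004 [np.float64(285.4), np.float64(286.0), np.float64(285.2)]
-0.006 [np.float64(284.7), np.float64(285.3), np.float64(284.5)]
-0.008 [np.float64(284.0), np.float64(284.6), np.float64(283.8)]
ring L/R [264.6 267.3] [324.4 267. ]
tub L/R [270.2 263.7] [318.2 263.3]
```

The foot edge sits about 5 mm to −x of centre with a residual tilt of about 0.03 rad, so the bowl leans on the −x rim. I'll turn the gripper so it closes along world x. Its flat pads will then square and centre the knob along x. Then I lift slightly and set it down again.

```bash
python3 - <<'E'
from h import *
st=monitor.state(); print(np.round(st["joint_pos"],3),st["tool_pos"]); M=R.from_rotvec(st["tcp_rot"]).as_matrix(); print(M.round(3)); print(np.degrees(np.arctan2(M[1,1],M[0,1])))
E
```

```text
[-0.148  0.122  1.592 -0.     1.429  1.101] [ 0.49219633 -0.00399182  0.32733588]
[[ 0.949  0.316 -0.001]
 [ 0.316 -0.949  0.   ]
 [-0.001 -0.    -1.   ]]
-71.59142857169802
```

Request:
{"name": "drive_tool", "arguments": {
  "deltas": [
    [[0.02,0.01,0.01,0,0,10,0.085],[0.05,0.02,0.01,0,0,20,0.085],[0.09,0.03,0.01,0,0,30,0.085],[0.11,0.04,0.01,0,0,40,0.085],[0.12,0.04,0.01,0,0,50,0.085]]
  ]
}}

```text
time_s: 11.62
tool_pos: [0.6182, 0.0376, 0.3367]
tcp_rot: [2.591, 1.777, 0.002]
wrist_force: [-0.3, -0.5, -0.1]
grip_width: 0.996
grasp_force: 0.0
```

```bash
python3 - <<'E'
from h import *
st=monitor.state(); print(np.round(st["joint_pos"],3),st["tool_pos"]); M=R.from_rotvec(st["tcp_rot"]).as_matrix();print(np.degrees(np.arctan2(M[1,1],M[0,1])))
E
```

```text
[-5.100e-02  3.150e-01  1.317e+00  1.000e-03  1.509e+00  3.170e-01] [0.61821051 0.0375717  0.33674372]
-21.103623240973054
```

Request:
{"name": "drive_tool", "arguments": {
  "deltas": [
    [[0.03,0.01,0,0,0,10,0.085],[0.05,0.018,-0.01,0,0,20,0.085],[0.05,0.018,-0.02,0,0,21.1,0.085],[0.05,0.018,-0.02,0,0,21.1,0.085],[0.05,0.018,-0.02,0,0,21.1,0.085]]
  ]
}}

```text
time_s: 12.25
tool_pos: [0.6651, 0.0542, 0.3175]
tcp_rot: [-2.231, -2.212, 0.0]
wrist_force: [-0.0, -0.3, 0.5]
grip_width: 0.994
grasp_force: 0.0
```

```bash
cat > knob.py <<'E'
from h import *
from scipy.optimize import least_squares
def knob(c,im,p0,ztop):
    q=proj(c,[[*p0,ztop-.005]])[0].astype(int); g=im.max(2).astype(int); m=np.zeros((480,640),np.uint8)
    a=slice(max(q[1]-50,0),q[1]+50); b=slice(q[0]-50,q[0]+50); m[a,b]=g[a,b]<75
    n,l,s,ce=cv2.connectedComponentsWithStats(m); i=1+s[1:,4].argmax(); x,y,w,h=s[i][:4]; th=np.linspace(0,6.28,60)
    def f(p):
        P=np.vstack([np.c_[p[0]+.016*np.cos(th),p[1]+.016*np.sin(th),0*th+z] for z in(ztop,ztop-.028)]); k=proj(c,P)
        return [k[:,0].min()-x,k[:,0].max()-(x+w-1),k[:,1].max()-(y+h-1), k[:,1].min()-y]
    r=least_squares(f,p0); return s[i],r.x,r.fun.round(1)
E
python3 - <<'E'
from knob import *
st=monitor.state(); im=optics.snapshot("wrist"); c=cam("wrist",st); print(st["tool_pos"],st["tcp_rot"]); cv2.imwrite("pics/w9.png",im[:,:,::-1])
print(knob(c,im,[.666,.055],.258))
E
```

```text
[0.66506825 0.05420714 0.3175059 ] [-2.23122029e+00 -2.21157157e+00  1.53901867e-04]
(array([ 293,  226,   49,   51, 1066], dtype=int32), array([0.6652315 , 0.05588995]), array([-3.2,  3.2,  6.5, -6.5]))
```

Request:
{"name": "drive_tool", "arguments": {
  "deltas": [
    [[0.0026,0.0008,-0.03,0,0,0,0.085],[0.0026,0.0008,-0.07,0,0,0,0.085],[0.0026,0.0008,-0.0785,0,0,0,0.06],[0.0026,0.0008,-0.0785,0,0,0,0.04],[0.0026,0.0008,-0.0785,0,0,0,0.036]]
  ],
  "newtons": 40
}}

```text
time_s: 12.92
tool_pos: [0.6686, 0.055, 0.2409]
tcp_rot: [2.228, 2.212, 0.002]
wrist_force: [-3.1, -0.5, 1.9]
grip_width: 0.423
grasp_force: 1.5
```

Request:
{"name": "drive_tool", "arguments": {
  "deltas": [
    [[0,0,0,0,0,0,0.02],[0,0,0,0,0,0,0.02],[0,0,0,0,0,0,0.02],[0,0,0,0,0,0,0.02]]
  ]
}}

```text
time_s: 13.42
tool_pos: [0.6677, 0.0551, 0.2409]
tcp_rot: [2.229, 2.213, 0.001]
wrist_force: [-4.5, -0.7, 5.2]
grip_width: 0.357
grasp_force: 38.9
```

```bash
python3 - <<'E'
from fit import *
s=cam("scene"); st=monitor.state(); print(st["tool_pos"],st["wrist_force"],st["wrist_torque"])
im=optics.snapshot("scene")[:,:,::-1].copy(); cv2.imwrite("pics/s10.png",im)
for fr in([0,1],[0,1,2,3,4]): print(fit(im,s,[.6677,.0548,.133,0,0],fr,(200,300,250,345)))
E
```

```text
[0.66769143 0.05514864 0.24090233] [-4.52257186 -0.70763776  5.17390795] [-0.04362155  0.77074493 -0.06938035]
(array([-4.59971809, -0.95892715]), np.float64(105.49803921568628), np.float64(1077.0))
(array([-5.70935335, -0.41012187,  1.63823573,  0.2817145 ,  3.6548961 ]), np.float64(82.59215686274509), np.float64(1077.0))
```

Request:
{"name": "drive_tool", "arguments": {
  "deltas": [
    [[0,0,0.005,0,0,0,0.02],[0,0,0.01,0,0,0,0.02],[0,0,0.015,0,0,0,0.02],[0,0,0.015,0,0,0,0.02]]
  ]
}}

```text
time_s: 13.98
tool_pos: [0.6684, 0.0552, 0.2542]
tcp_rot: [2.229, 2.213, 0.001]
wrist_force: [0.1, 0.7, -5.9]
grip_width: 0.364
grasp_force: 39.7
```

```bash
python3 - <<'E'
from fit import *
s=cam("scene"); st=monitor.state(); print(st["tool_pos"],st["wrist_force"],st["wrist_torque"])
im=optics.snapshot("scene")[:,:,::-1].copy(); cv2.imwrite("pics/s11.png",im)
for fr in([0,1,2],[0,1,2,3,4]): print(fit(im,s,[.6677,.0548,.148,0,0],fr,(195,300,250,345)))
print("ref",fit(cv2.imread("pics/scene0.png"),s,[.5045,-.332,0,0,0],[0,1,2,3,4],(150,225,220,290)))
E
```

```text
[0.66836929 0.05515028 0.25416592] [ 0.05879602  0.68917499 -5.85077506] [ 0.05409548 -0.02285389 -0.0165188 ]
(array([-3.2744943 , -0.05609855, -0.14907041]), np.float64(101.67843137254903), np.float64(1098.0))
(array([-5.11365363, -0.86857352,  0.09640408, -0.33344966,  4.0445288 ]), np.float64(75.59607843137255), np.float64(1098.0))
ref (array([-3.24721503, -1.46978607,  2.89423112, -4.30751672,  2.73383145]), np.float64(39.937254901960785), np.float64(679.0))
```

The fit also reports about 0.03 rad of tilt for the bowl standing upright at the start, so that tilt is a fit bias and the bowl is upright. It is now centred in x at the seat, so I lower and release.

Request:
{"name": "drive_tool", "arguments": {
  "deltas": [
    [[0,0,-0.006,0,0,0,0.02],[0,0,-0.011,0,0,0,0.02],[0,0,-0.014,0,0,0,0.02],[0,0,-0.015,0,0,0,0.02],[0,0,-0.015,0,0,0,0.02]]
  ]
}}

```text
time_s: 14.65
tool_pos: [0.6675, 0.0551, 0.2409]
tcp_rot: [2.229, 2.213, 0.0]
wrist_force: [-6.5, -0.1, 7.8]
grip_width: 0.359
grasp_force: 41.2
```

Request:
{"name": "drive_tool", "arguments": {
  "deltas": [
    [[0,0,0,0,0,0,0.038],[0,0,0,0,0,0,0.06],[0,0,0,0,0,0,0.085],[0,0,0.01,0,0,0,0.085],[0,0,0.06,0,0,0,0.085]]
  ]
}}

```text
time_s: 15.28
tool_pos: [0.6658, 0.0551, 0.2961]
tcp_rot: [-2.225, -2.21, 0.008]
wrist_force: [0.1, -0.1, -0.1]
grip_width: 0.995
grasp_force: 0.0
```

Request:
{"name": "drive_tool", "arguments": {
  "deltas": [
    [[0,0,0.02,0,0,0,0.085],[0,0,0.02,0,0,0,0.085],[0,0,0.02,0,0,0,0.085]]
  ]
}}

```text
time_s: 15.65
tool_pos: [0.6674, 0.0551, 0.3178]
tcp_rot: [-2.228, -2.213, 0.002]
wrist_force: [-0.1, -0.5, -0.1]
grip_width: 0.994
grasp_force: 0.0
```

```bash
python3 - <<'E'
from fit import *
from knob import knob
st=monitor.state(); w=optics.snapshot("wrist"); c=cam("wrist",st); print(st["tool_pos"])
print(knob(c,w,[.667,.055],.258)); cv2.imwrite("pics/w12.png",w[:,:,::-1])
s=cam("scene"); im=optics.snapshot("scene")[:,:,::-1].copy(); cv2.imwrite("pics/s12.png",im)
for fr in([0,1],[0,1,2]): print(fit(im,s,[.6677,.0548,.133,0,0],fr,(200,300,250,345)))
for col in(287,294,301): print([tuple(map(int,im[r,col])) for r in range(282,292)])
E
```

```text
[0.66741183 0.05514562 0.31775939]
(array([290, 227,  47,  48, 936], dtype=int32), array([0.66512862, 0.05708732]), array([-4.2,  4.2,  7.9, -7.9]))
(array([-5.48850656, -1.02356255]), np.float64(98.98823529411766), np.float64(1085.0))
(array([-4.44728217,  0.39013749,  1.88984336]), np.float64(98.30196078431372), np.float64(1085.0))
[(53, 27, 12), (46, 20, 2), (41, 24, 17), (22, 22, 23), (27, 29, 34), (29, 29, 32), (20, 21, 25), (24, 25, 26), (18, 20, 25), (15, 15, 16)]
[(48, 25, 11), (49, 28, 13), (48, 27, 14), (50, 33, 25), (59, 61, 68), (63, 69, 73), (50, 53, 59), (23, 23, 28), (24, 25, 28), (10, 12, 11)]
[(53, 28, 17), (51, 28, 13), (44, 24, 9), (25, 19, 13), (24, 24, 24), (46, 49, 54), (28, 29, 30), (23, 19, 25), (22, 20, 21), (5, 7, 10)]
```

The release reading is ambiguous (the bowl's pose seemed to spring back about 2 mm). I check flatness directly by touching the lid with closed fingers on both sides; a flat lid top should be at z = 0.230.

Request:
{"name": "drive_tool", "arguments": {
  "deltas": [
    [[0.04,0,0,0,0,0,0.02],[0.04,0,0,0,0,0,0],[0.04,0,-0.03,0,0,0,0],[0.04,0,-0.07,0,0,0,0],[0.04,0,-0.08,0,0,0,0]]
  ],
  "newtons": 20
}}

```text
time_s: 16.38
tool_pos: [0.705, 0.0552, 0.2349]
tcp_rot: [-2.225, -2.21, 0.008]
wrist_force: [0.2, -0.8, 0.1]
grip_width: 0.005
grasp_force: 0.0
```

Request:
{"name": "drive_tool", "arguments": {
  "deltas": [
    [[0,0,-0.001,0,0,0,0],[0,0,-0.003,0,0,0,0]]
  ]
}}

```text
time_s: 16.62
tool_pos: [0.709, 0.0552, 0.2376]
tcp_rot: [2.228, 2.212, 0.003]
wrist_force: [-0.3, -0.4, -0.6]
grip_width: 0.0
grasp_force: 0.0
```

Request:
{"name": "drive_tool", "arguments": {
  "deltas": [
    [[0,0,-0.0015,0,0,0,0],[0,0,-0.0015,0,0,0,0]]
  ]
}}

```text
time_s: 16.88
tool_pos: [0.7083, 0.0551, 0.235]
tcp_rot: [2.229, 2.213, 0.001]
wrist_force: [-0.2, -0.1, -0.1]
grip_width: -0.001
grasp_force: 0.0
```

Request:
{"name": "drive_tool", "arguments": {
  "deltas": [
    [[0,0,-0.001,0,0,0,0],[0,0,-0.002,0,0,0,0],[0,0,-0.002,0,0,0,0]]
  ]
}}

```text
time_s: 17.25
tool_pos: [0.7079, 0.0551, 0.2321]
tcp_rot: [-2.229, -2.213, 0.0]
wrist_force: [-0.3, 0.3, 0.1]
grip_width: 0.004
grasp_force: 0.0
```

Request:
{"name": "drive_tool", "arguments": {
  "deltas": [
    [[0,0,-0.001,0,0,0,0],[0,0,-0.001,0,0,0,0]]
  ]
}}

```text
time_s: 17.5
tool_pos: [0.7079, 0.0552, 0.2311]
tcp_rot: [-2.229, -2.213, 0.0]
wrist_force: [0.1, -0.0, -1.0]
grip_width: 0.001
grasp_force: 0.0
```

Request:
{"name": "drive_tool", "arguments": {
  "deltas": [
    [[0,0,-0.001,0,0,0,0],[0,0,-0.001,0,0,0,0]]
  ]
}}

```text
time_s: 17.75
tool_pos: [0.7081, 0.0552, 0.2304]
tcp_rot: [2.229, 2.214, 0.0]
wrist_force: [0.8, -0.7, 1.9]
grip_width: -0.003
grasp_force: 0.7
```

Request:
{"name": "drive_tool", "arguments": {
  "deltas": [
    [[0,0,-0.001,0,0,0,0],[0,0,-0.001,0,0,0,0]]
  ]
}}

```text
time_s: 18.0
tool_pos: [0.7082, 0.0551, 0.2303]
tcp_rot: [2.229, 2.213, 0.001]
wrist_force: [-0.8, -0.3, 6.1]
grip_width: 0.001
grasp_force: 2.8
```

The +x side of the lid is at 0.2304, as expected for a flat lid. Now the −x side.

Request:
{"name": "drive_tool", "arguments": {
  "deltas": [
    [[0,0,0.05,0,0,0,0],[-0.05,0,0.05,0,0,0,0],[-0.085,0,0.05,0,0,0,0],[-0.085,0,0.04,0,0,0,0],[-0.085,0,0.012,0,0,0,0]]
  ]
}}

```text
time_s: 18.62
tool_pos: [0.6248, 0.0551, 0.2423]
tcp_rot: [2.227, 2.211, 0.005]
wrist_force: [0.3, 0.9, -0.1]
grip_width: -0.002
grasp_force: 0.0
```

Request:
{"name": "drive_tool", "arguments": {
  "deltas": [
    [[0,0,-0.002,0,0,0,0],[0,0,-0.004,0,0,0,0],[0,0,-0.005,0,0,0,0],[0,0,-0.005,0,0,0,0]]
  ]
}}

```text
time_s: 19.12
tool_pos: [0.6235, 0.0552, 0.2368]
tcp_rot: [2.229, 2.213, 0.001]
wrist_force: [0.7, -0.3, 0.4]
grip_width: 0.001
grasp_force: 0.0
```

Request:
{"name": "drive_tool", "arguments": {
  "deltas": [
    [[0,0,-0.001,0,0,0,0],[0,0,-0.002,0,0,0,0],[0,0,-0.002,0,0,0,0]]
  ]
}}

```text
time_s: 19.5
tool_pos: [0.6229, 0.0552, 0.2342]
tcp_rot: [-2.229, -2.213, 0.0]
wrist_force: [0.2, 0.2, 0.3]
grip_width: 0.004
grasp_force: 0.0
```

Request:
{"name": "drive_tool", "arguments": {
  "deltas": [
    [[0,0,-0.001,0,0,0,0],[0,0,-0.001,0,0,0,0]]
  ]
}}

```text
time_s: 19.75
tool_pos: [0.6229, 0.0552, 0.2332]
tcp_rot: [-2.229, -2.213, 0.0]
wrist_force: [-0.3, -0.3, 0.3]
grip_width: -0.002
grasp_force: 0.0
```

Request:
{"name": "drive_tool", "arguments": {
  "deltas": [
    [[0,0,-0.001,0,0,0,0],[0,0,-0.002,0,0,0,0],[0,0,-0.002,0,0,0,0]]
  ]
}}

```text
time_s: 20.12
tool_pos: [0.623, 0.0551, 0.2311]
tcp_rot: [-2.229, -2.213, 0.0]
wrist_force: [-0.1, 0.7, 0.2]
grip_width: -0.001
grasp_force: 0.0
```

Request:
{"name": "drive_tool", "arguments": {
  "deltas": [
    [[0,0,-0.001,0,0,0,0],[0,0,-0.001,0,0,0,0]]
  ]
}}

```text
time_s: 20.38
tool_pos: [0.623, 0.0551, 0.2302]
tcp_rot: [-2.229, -2.214, 0.0]
wrist_force: [-0.3, 0.1, 0.2]
grip_width: -0.001
grasp_force: 0.0
```

Request:
{"name": "drive_tool", "arguments": {
  "deltas": [
    [[0,0,-0.001,0,0,0,0],[0,0,-0.001,0,0,0,0]]
  ]
}}

```text
time_s: 20.62
tool_pos: [0.6231, 0.0551, 0.2301]
tcp_rot: [2.229, 2.213, 0.001]
wrist_force: [-1.7, -0.3, 5.3]
grip_width: -0.001
grasp_force: 2.6
```

The −x side touches at 0.2301, so the bowl is flat on the platform inside the rim. Now I fit the panel geometry from the earlier panel view (dots, ticks, buttons, pointer lines).

```bash
cat > panel.py <<'E'
from h import *
from scipy.optimize import least_squares
st5=dict(tool_pos=[0.43118982,-0.0270132,0.33098112],tcp_rot=[-3.10072704,-.503976227,-.000625])
c=cam("wrist",st5); B=np.radians(25)
u=np.array([np.cos(B),0,np.sin(B)]); n=np.array([-np.sin(B),0,np.cos(B)]); O=np.array([-.16,0,.074])
def W(p,y,s,h): return mach(p[:3])[:3,:3]@(O+s*u+h*n+np.array([0,y,0]))+mach(p[:3])[:3,3]
px=lambda a,b:np.array([110+a/2,b/2])-.25
dots=[px(93,61),px(119,51),px(149,56),px(178,76),px(199,105)]
tk=[px(*q) for q in[(256,224),(245,194),(249,160),(267,136),(297,124),(330,130),(359,151),(377,181),(380,215),(368,243),(345,260)]]
def f(p):
    sk,ss,rd,rt=p[3:7]; P=[];U=[]
    for i,q in enumerate(dots):
        a=np.radians(-50+25*i); P.append(W(p,.072-rd*np.sin(a),sk+rd*np.cos(a),0)); U.append(q)
    for i,q in enumerate(tk):
        a=np.radians(-135+27*i); P.append(W(p,-.012-rt*np.sin(a),sk+rt*np.cos(a),0)); U.append(q)
    P.append(W(p,-.09,ss,.022)); U.append(px(482,223))
    return (proj(c,np.array(P))-np.array(U)).ravel()
fitp=least_squares(f,[.61,.054,-.05,.06,.08,.03,.03],loss='soft_l1').x
def onpanel(q,h):  # pixel -> (y,s) on plane at height h
    o,v=ray(c,q); T=mach(fitp[:3]); o=np.linalg.inv(T)@np.r_[o,1]; v=T[:3,:3].T@v; o=o[:3]-O-h*n
    k=-(o@n)/(v@n); r=o+k*v; return np.array([r[1],r@u])
E
python3 - <<'E'
from panel import *
p=fitp; print(p.round(4)); print(abs(f(p)).max().round(2),f(p)[-2:].round(2))
for nm,y,a,b in(("sel",.072,(93,98),(110,140)),("spd",-.012,(305,180),(300,215))):
    A_,B_=onpanel(px(*a),.028),onpanel(px(*b),.028); d=A_-B_; print(nm,A_-[y,p[3]],B_-[y,p[3]],"angle cw from up",np.degrees(np.arctan2(-d[0],d[1])))
for nm,y,s,h in(("sel",.072,p[3],.028),("spd",-.012,p[3],.028),("start",-.09,p[4],.022),("stop",-.09,p[4]-.056,.022)): print(nm,W(p,y,s,h).round(4))
T=mach(p[:3])[:3,:3]; print("n",(T@n).round(4),"u",(T@u).round(4)); st=monitor.state(); print(st["tool_pos"],np.round(st["joint_pos"],2))
E
```

```text
[ 0.6124  0.0581 -0.0519  0.0662  0.0953  0.0322  0.0332]
0.57 [0.21 0.09]
sel [0.0105361  0.01680637] [0.00216663 0.00209997] angle cw from up -29.644374939741255
spd [0.00037523 0.01887653] [-0.00120001  0.0030333 ] angle cw from up -5.678057155166257
sel [0.5045 0.1358 0.1274]
spd [0.5002 0.0519 0.1274]
start [ 0.525  -0.0274  0.1342]
stop [ 0.4743 -0.0248  0.1106]
n [-0.422   0.0219  0.9063] u [ 0.9051 -0.047   0.4226]
[0.62305355 0.0551224  0.23008957] [-0.02  0.4   1.45 -0.    1.29 -0.02]
```

```bash
cat > plan.py <<'E'
from panel import *
def Rt(phi):  # tool rotation: z=-n, x=bar direction at phi deg cw from up
    T=mach(fitp[:3])[:3,:3]; a=np.radians(phi); x=T@(np.cos(a)*u-np.sin(a)*np.array([0,1,0])); z=-T@n
    return R.from_matrix(np.c_[x,np.cross(z,x),z])
def go(y,s,h,phi,cur=None):
    st=monitor.state(); r=R.from_rotvec(st["tcp_rot"]); d=W(fitp,y,s,h)-st["tool_pos"]; v=(Rt(phi)*r.inv()).as_rotvec(degrees=True)
    print("d",d.round(4),"rot",v.round(2),"|rot|",np.linalg.norm(v).round(1),"F",np.round(st["wrist_force"],1),"T",np.round(st["wrist_torque"],2))
def where(y,s):
    st=monitor.state(); T=mach(fitp[:3]); m=np.linalg.inv(T)@np.r_[st["tool_pos"],1]; r=m[:3]-O-[0,y,0]
    X=T[:3,:3].T@R.from_rotvec(st["tcp_rot"]).as_matrix(); x=X[:,0]
    print("tcp y,s,h",r[1].round(4),(r@u-s).round(4),(r@n).round(4),"phi",np.degrees(np.arctan2(-x[1],x@u)).round(2),"tilt",np.degrees(np.arccos(-X[:,2]@n)).round(2))
E
python3 -c "
from plan import *
s=fitp[3]
go(.072,s,.1,-25); where(.072,s)"
```

```text
d [-0.1489  0.0823 -0.0375] rot [ 13.59 -22.73 -66.44] |rot| 71.5 F [-1.7 -0.3  5.3] T [0.   0.33 0.01]
tcp y,s,h -0.0745 0.1545 0.0693 phi -92.33 tilt 24.97
```

Request:
{"name": "drive_tool", "arguments": {
  "deltas": [
    [[0,0,0.03,0,0,0,0],[0,0,0.06,0,0,0,0.02],[-0.03,0,0.06,0,0,0,0.05],[-0.08,0.02,0.06,0,0,0,0.05]]
  ]
}}

```text
time_s: 21.12
tool_pos: [0.5437, 0.0745, 0.2895]
tcp_rot: [2.23, 2.211, 0.002]
wrist_force: [-0.6, 0.6, 0.2]
grip_width: 0.583
grasp_force: 0.0
```

```bash
python3 -c "
from plan import *
s=fitp[3]
go(.072,s,.1,-25); where(.072,s)"
```

```text
d [-0.0696  0.0629 -0.0969] rot [ 13.62 -22.67 -66.32] |rot| 71.4 F [-0.6  0.6  0.2] T [ 0.05  0.01 -0.05]
tcp y,s,h -0.0592 0.1069 0.1571 phi -92.24 tilt 24.89
```

Request:
{"name": "drive_tool", "arguments": {
  "deltas": [
    [[-0.01,0.009,0,1.94,-3.24,-9.47,0.05],[-0.02,0.018,0,3.89,-6.48,-18.95,0.05],[-0.03,0.027,-0.01,5.83,-9.72,-28.42,0.05],[-0.04,0.036,-0.02,7.78,-12.95,-37.9,0.05],[-0.05,0.045,-0.03,9.72,-16.19,-47.37,0.05]]
  ]
}}

```text
time_s: 21.75
tool_pos: [0.4926, 0.1202, 0.2592]
tcp_rot: [2.832, 1.072, 0.479]
wrist_force: [-0.0, -0.9, 0.4]
grip_width: 0.584
grasp_force: 0.0
```

```bash
python3 -c "
from plan import *
s=fitp[3]
go(.072,s,.08,-25); where(.072,s)"
```

```text
d [-0.0104  0.0168 -0.0848] rot [  3.74  -6.39 -18.74] |rot| 20.1 F [-0.  -0.9  0.4] T [-0.05  0.15 -0.04]
tcp y,s,h -0.0163 0.046 0.1521 phi -43.89 tilt 7.46
```

Request:
{"name": "drive_tool", "arguments": {
  "deltas": [
    [[-0.005,0.008,-0.03,1.87,-3.2,-9.37,0.05],[-0.0104,0.0168,-0.07,3.74,-6.39,-18.74,0.05],[-0.0104,0.0168,-0.0848,3.74,-6.39,-18.74,0.05],[-0.0104,0.0168,-0.0848,3.74,-6.39,-18.74,0.05],[-0.0104,0.0168,-0.0848,3.74,-6.39,-18.74,0.05]]
  ]
}}

```text
time_s: 22.38
tool_pos: [0.4836, 0.137, 0.1755]
tcp_rot: [2.913, 0.578, 0.637]
wrist_force: [0.3, 0.6, 1.1]
grip_width: 0.588
grasp_force: 0.0
```

```bash
python3 - <<'E'
from plan import *
s=fitp[3]
where(.072,s); go(.072,s,.0095,-25)
st=monitor.state(); im=optics.snapshot("wrist"); c=cam("wrist",st); cv2.imwrite("pics/w13.png",im[:,:,::-1])
# re-measure orange dot and blue tick
hsv=cv2.cvtColor(im,cv2.COLOR_RGB2HSV)
rd,rt=fitp[5:7]; a=np.radians(25); b=np.radians(-27)
for nm,lo,hi,P in(("orange",(6,170,120),(20,255,255),W(fitp,.072-rd*np.sin(a),s+rd*np.cos(a),0)),("blue",(92,90,100),(112,255,255),W(fitp,-.012-rt*np.sin(b),s+rt*np.cos(b),0))):
    q=proj(c,P)[0]; m=cv2.inRange(hsv,lo,hi); n_,l,sx,ce=cv2.connectedComponentsWithStats(m)
    print(nm,"pred",q.round(1),[(ce[i].round(1),sx[i,4]) for i in range(1,n_) if 15<sx[i,4]<600 and np.linalg.norm(ce[i]-q)<40])
E
```

```text
tcp y,s,h 0.0002 0.0018 0.0803 phi -25.38 tilt 0.1
d [ 0.0282 -0.0016 -0.065 ] rot [ 0.09 -0.08 -0.38] |rot| 0.4 F [0.3 0.6 1.1] T [ 0.02  0.15 -0.02]
orange pred [355.7 219.9] [(array([356.6, 219.4]), np.int32(153))]
blue pred [431.9 254.9] [(array([433.3, 255. ]), np.int32(172))]
```

Predicted and seen dot positions agree within 1 px. I descend and grip the selector bar.

Request:
{"name": "drive_tool", "arguments": {
  "deltas": [
    [[0.01,-0.0005,-0.023,0,0,0,0.05],[0.02,-0.001,-0.046,0,0,0,0.05],[0.028,-0.0015,-0.065,0,0,0,0.05],[0.028,-0.0015,-0.065,0,0,0,0.03],[0.028,-0.0015,-0.065,0,0,0,0.005]]
  ],
  "newtons": 30
}}

```text
time_s: 23.05
tool_pos: [0.5113, 0.1353, 0.1106]
tcp_rot: [2.913, 0.576, 0.637]
wrist_force: [0.9, -10.3, 2.9]
grip_width: 0.163
grasp_force: 5.6
```

Request:
{"name": "drive_tool", "arguments": {
  "deltas": [
    [[0,0,0,0,0,0,0.005],[0,0,0,0,0,0,0.005],[0,0,0,0,0,0,0.005]]
  ]
}}

```text
time_s: 23.42
tool_pos: [0.511, 0.1345, 0.1107]
tcp_rot: [2.912, 0.576, 0.636]
wrist_force: [2.9, -7.3, -2.8]
grip_width: 0.121
grasp_force: 34.4
```

```bash
python3 -c "
from plan import *
s=fitp[3]
where(.072,s); go(.072,s,.0095,25); go(.072,s,.0095,0); print(monitor.state()['grip_width']*.0854)"
```

```text
tcp y,s,h -0.0009 -0.0006 0.01 phi -25.33 tilt 0.08
d [ 0.0008  0.0009 -0.0002] rot [ 21.22  -1.18 -45.63] |rot| 50.3 F [ 2.9 -7.3 -2.8] T [-1.05 -0.09 -0.47]
d [ 0.0008  0.0009 -0.0002] rot [ 10.69  -0.63 -22.96] |rot| 25.3 F [ 2.9 -7.3 -2.8] T [-1.05 -0.09 -0.47]
0.01031787000136895
```

Request:
{"name": "drive_tool", "arguments": {
  "deltas": [
    [[0,-0.0008,0,4.24,-0.24,-9.13,0.005],[0,-0.0008,0,8.49,-0.47,-18.25,0.005],[0,-0.0008,0,12.73,-0.71,-27.38,0.005],[0,-0.0008,0,16.98,-0.94,-36.5,0.005],[0,-0.0008,0,21.22,-1.18,-45.63,0.005]]
  ]
}}

```text
time_s: 24.05
tool_pos: [0.5112, 0.1357, 0.1107]
tcp_rot: [-2.893, 0.728, -0.652]
wrist_force: [-0.5, 8.1, -4.5]
grip_width: 0.118
grasp_force: 34.3
```

Request:
{"name": "drive_tool", "arguments": {
  "deltas": [
    [[0,0,0,0,0,0,0.005],[0,0,0,0,0,0,0.005]]
  ]
}}

```text
time_s: 24.3
tool_pos: [0.5112, 0.1357, 0.1107]
tcp_rot: [-2.896, 0.72, -0.653]
wrist_force: [0.3, 7.0, -5.0]
grip_width: 0.118
grasp_force: 34.3
```

```bash
python3 -c "
from plan import *
s=fitp[3]
where(.072,s); go(.072,s,.0095,25); print(monitor.state()['grip_width']*.0854)"
```

```text
tcp y,s,h 0.0006 -0.0004 0.01 phi 25.0 tilt 0.25
d [ 0.0005 -0.0007 -0.0003] rot [-0.17  0.17 -0.08] |rot| 0.2 F [ 0.3  7.  -5. ] T [1.03 0.42 0.5 ]
0.01008191745947001
```

The selector bar is at +25° (the orange dot). I release, back out along the panel normal and measure the speed pointer.

Request:
{"name": "drive_tool", "arguments": {
  "deltas": [
    [[0,0,0,0,0,0,0.03],[0,0,0,0,0,0,0.05],[-0.01,0.0005,0.022,0,0,0,0.05],[-0.02,0.001,0.043,0,0,0,0.05],[-0.0295,0.0015,0.0634,0,0,0,0.05]]
  ]
}}

```text
time_s: 24.92
tool_pos: [0.4806, 0.136, 0.1738]
tcp_rot: [-2.899, 0.721, -0.65]
wrist_force: [0.2, -0.5, 0.8]
grip_width: 0.583
grasp_force: 0.0
```

```bash
python3 -c "
from plan import *
s=fitp[3]
go(-.012,s,.08,-4)"
```

```text
d [-0.003  -0.0833  0.0005] rot [-12.33   0.64  26.25] |rot| 29.0 F [ 0.2 -0.5  0.8] T [-0.04  0.2   0.02]
```

Request:
{"name": "drive_tool", "arguments": {
  "deltas": [
    [[-0.001,-0.028,0,-4.11,0.21,8.75,0.05],[-0.002,-0.056,0,-8.22,0.43,17.5,0.05],[-0.003,-0.0833,0,-12.33,0.64,26.25,0.05],[-0.003,-0.0833,0,-12.33,0.64,26.25,0.05],[-0.003,-0.0833,0,-12.33,0.64,26.25,0.05]]
  ]
}}

```text
time_s: 25.55
tool_pos: [0.478, 0.0521, 0.1732]
tcp_rot: [3.041, 0.024, 0.673]
wrist_force: [-1.0, -0.3, -0.2]
grip_width: 0.583
grasp_force: 0.0
```

```bash
python3 - <<'E'
from plan import *
import panel
s=fitp[3]; st=monitor.state(); im=optics.snapshot("wrist"); c=panel.c=cam("wrist",st); cv2.imwrite("pics/w14.png",im[:,:,::-1])
where(-.012,s); go(-.012,s,.0095,-4)
# pointer line: bright pixels on each knob top (rectified to panel coords at h=28mm)
N=240; sc=N/.06
def rect(y0):
    g=np.linspace(-.03,.03,N); P=np.array([W(fitp,y0-a,s-b,.028) for b in g for a in g]); q=proj(c,P).astype(np.float32).reshape(N,N,2)
    return cv2.remap(im[:,:,::-1].copy(),q[...,0],q[...,1],1)
for nm,y0 in(("sel",.072),("spd",-.012)):
    r=rect(y0); cv2.imwrite(f"pics/r_{nm}.png",r); g=r.min(2); yy,xx=np.mgrid[:N,:N]; rad=np.hypot(xx-N/2,yy-N/2)/sc
    m=((g>150)&(rad<.0215)).astype(np.uint8); n_,l,sx,ce=cv2.connectedComponentsWithStats(m)
    for i in range(1,n_):
        if sx[i,4]>60:
            pts=np.argwhere(l==i)[:,::-1].astype(np.float32); v=cv2.fitLine(pts,cv2.DIST_L2,0,.01,.01).ravel(); d=v[:2]*np.sign((ce[i]-N/2)@v[:2])
            print(nm,sx[i],((ce[i]-N/2)/sc*1000).round(1),"phi",np.degrees(np.arctan2(d[0],-d[1])).round(1))
E
```

```text
tcp y,s,h -0.0003 -0.0001 0.0787 phi -3.88 tilt 0.03
d [ 0.0294 -0.0012 -0.0627] rot [-0.02  0.01  0.13] |rot| 0.1 F [ 0.7  0.4 -0.2] T [-0.03  0.18  0.03]
sel [ 116   40   44   76 1048] [  4.2 -10.4] phi 25.2
spd [109  40  16  74 949] [ -0.8 -11. ] phi -2.8
```

The selector pointer reads +25.2° (correct) and the speed pointer −2.8°. I grip the speed knob.

Request:
{"name": "drive_tool", "arguments": {
  "deltas": [
    [[0.01,-0.0004,-0.021,0,0,0,0.05],[0.02,-0.0008,-0.042,0,0,0,0.05],[0.0294,-0.0012,-0.0627,0,0,0,0.05],[0.0294,-0.0012,-0.0627,0,0,0,0.03],[0.0294,-0.0012,-0.0627,0,0,0,0.005]]
  ]
}}

```text
time_s: 26.22
tool_pos: [0.5073, 0.052, 0.1105]
tcp_rot: [3.042, 0.028, 0.673]
wrist_force: [0.3, -0.1, 0.7]
grip_width: 0.166
grasp_force: 0.0
```

Request:
{"name": "drive_tool", "arguments": {
  "deltas": [
    [[0,0,0,0,0,0,0.005],[0,0,0,0,0,0,0.005],[0,0,0,0,0,0,0.005]]
  ]
}}

```text
time_s: 26.6
tool_pos: [0.5073, 0.0513, 0.1108]
tcp_rot: [3.041, 0.027, 0.673]
wrist_force: [3.0, -5.1, -5.9]
grip_width: 0.118
grasp_force: 33.4
```

```bash
python3 -c "
from plan import *
s=fitp[3]
where(-.012,s); go(-.012,s,.0095,-27); print(monitor.state()['grip_width']*.0854)"
```

```text
tcp y,s,h -0.0001 0.0001 0.0099 phi -4.0 tilt 0.04
d [ 0.0001  0.0001 -0.0004] rot [-9.67  0.52 20.86] |rot| 23.0 F [ 3.  -5.1 -5.9] T [-0.68  0.29 -0.29]
0.010072839490374096
```

Request:
{"name": "drive_tool", "arguments": {
  "deltas": [
    [[0,0,0,-3.22,0.17,6.95,0.005],[0,0,0,-6.45,0.35,13.91,0.005],[0,0,0,-9.67,0.52,20.86,0.005],[0,0,0,-9.67,0.52,20.86,0.005],[0,0,0,-9.67,0.52,20.86,0.005]]
  ]
}}

```text
time_s: 27.22
tool_pos: [0.5073, 0.051, 0.1109]
tcp_rot: [2.897, 0.617, 0.634]
wrist_force: [1.9, -8.3, -5.3]
grip_width: 0.12
grasp_force: 33.5
```

```bash
python3 -c "
from plan import *
where(-.012,fitp[3])"
```

```text
tcp y,s,h -0.0005 0.0001 0.0099 phi -27.0 tilt 0.02
```

Request:
{"name": "drive_tool", "arguments": {
  "deltas": [
    [[0,0,0,0,0,0,0.03],[0,0,0,0,0,0,0.05],[-0.01,0.0005,0.022,0,0,0,0.05],[-0.02,0.001,0.043,0,0,0,0.05],[-0.0295,0.0015,0.0634,0,0,0,0.05]]
  ]
}}

```text
time_s: 27.85
tool_pos: [0.4774, 0.0534, 0.1745]
tcp_rot: [2.898, 0.618, 0.634]
wrist_force: [-0.1, -0.2, 0.6]
grip_width: 0.585
grasp_force: 0.0
```

```bash
cat > ptr.py <<'E'
from plan import *
import panel
def run():
    s=fitp[3]; st=monitor.state(); im=optics.snapshot("wrist"); c=cam("wrist",st); N=240; sc=N/.06
    for nm,y0 in(("sel",.072),("spd",-.012)):
        g=np.linspace(-.03,.03,N); P=np.array([W(fitp,y0-a,s-b,.028) for b in g for a in g]); q=proj(c,P).astype(np.float32).reshape(N,N,2)
        g=cv2.remap(im,q[...,0],q[...,1],1).min(2); yy,xx=np.mgrid[:N,:N]
        m=((g>150)&(np.hypot(xx-N/2,yy-N/2)/sc<.0215)).astype(np.uint8); n_,l,sx,ce=cv2.connectedComponentsWithStats(m)
        for i in range(1,n_):
            if sx[i,4]>60:
                v=cv2.fitLine(np.argwhere(l==i)[:,::-1].astype(np.float32),cv2.DIST_L2,0,.01,.01).ravel(); d=v[:2]*np.sign((ce[i]-N/2)@v[:2])
                print(nm,sx[i,4],((ce[i]-N/2)/sc*1000).round(1),"phi",np.degrees(np.arctan2(d[0],-d[1])).round(1))
E
python3 - <<'E'
from ptr import *
run(); go(-.09,fitp[4],.06,-27); go(-.09,fitp[4],.06,0)
E
```

```text
sel 1147 [ 4.  -9.8] phi 25.4
spd 1033 [-4.7 -9.9] phi -27.2
spd 79 [15.9 11.7] phi 137.5
d [ 0.0309 -0.0802 -0.0079] rot [-0.02  0.15 -0.05] |rot| 0.2 F [-0.7  0.4  1.9] T [0.01 0.11 0.06]
d [ 0.0309 -0.0802 -0.0079] rot [ 11.41  -0.44 -24.51] |rot| 27.0 F [-0.7  0.4  1.9] T [0.01 0.11 0.06]
```

Both pointers are on their marks (25.4° and −27.2°). I go over the start button with closed fingers.

Request:
{"name": "drive_tool", "arguments": {
  "deltas": [
    [[0.01,-0.03,0,0,0,0,0.02],[0.02,-0.06,0,0,0,0,0],[0.0309,-0.0802,-0.0079,0,0,0,0],[0.0309,-0.0802,-0.0079,0,0,0,0],[0.0309,-0.0802,-0.0079,0,0,0,0]]
  ]
}}

```text
time_s: 28.52
tool_pos: [0.5081, -0.0265, 0.1654]
tcp_rot: [2.899, 0.617, 0.633]
wrist_force: [-0.1, 0.1, 0.0]
grip_width: 0.003
grasp_force: 0.0
```

```bash
python3 - <<'E'
from plan import *
where(-.09,fitp[4]); go(-.09,fitp[4],.026,-27); go(-.09,fitp[4],.016,-27)
st=monitor.state(); im=optics.snapshot("wrist"); c=cam("wrist",st); hsv=cv2.cvtColor(im,cv2.COLOR_RGB2HSV)
print(proj(c,W(fitp,-.09,fitp[4],.022)))
m=cv2.inRange(hsv,(45,110,50),(80,255,255)); n_,l,sx,ce=cv2.connectedComponentsWithStats(m); print([(ce[i].round(1),sx[i]) for i in range(1,n_) if sx[i,4]>60])
E
```

```text
tcp y,s,h 0.0001 -0.0016 0.0572 phi -27.0 tilt 0.1
d [ 0.0147 -0.0008 -0.0276] rot [-0.04 -0.09 -0.02] |rot| 0.1 F [-0.1  0.1  0. ] T [-0.01  0.24  0.04]
d [ 0.0189 -0.0011 -0.0367] rot [-0.04 -0.09 -0.02] |rot| 0.1 F [-0.1  0.1  0. ] T [-0.01  0.24  0.04]
[[318.84630094 272.78013371]]
[(array([316.9, 271. ]), array([ 298,  253,   39,   35, 1101], dtype=int32))]
```

Request:
{"name": "drive_tool", "arguments": {
  "deltas": [
    [[0.0147,-0.0008,-0.0276,0,0,0,0],[0.0168,-0.001,-0.0322,0,0,0,0],[0.0189,-0.0011,-0.0367,0,0,0,0],[0.0189,-0.0011,-0.0367,0,0,0,0]]
  ]
}}

```text
time_s: 29.08
tool_pos: [0.527, -0.0273, 0.129]
tcp_rot: [2.899, 0.618, 0.633]
wrist_force: [-2.4, 3.3, 3.9]
grip_width: 0.001
grasp_force: 2.3
```

```bash
python3 -c "
from plan import *
where(-.09,fitp[4]); go(-.09,fitp[4],.015,-27)"
```

```text
tcp y,s,h 0.0003 0.0001 0.0163 phi -27.03 tilt 0.12
d [ 0.0004 -0.0003 -0.0012] rot [-0.06 -0.09 -0.06] |rot| 0.1 F [-2.4  3.3  3.9] T [0.53 0.34 0.17]
```

About 4.6 N along the normal, so the button is nearly full in. I press 1.5 mm more to bottom it, then back off.

Request:
{"name": "drive_tool", "arguments": {
  "deltas": [
    [[0.0006,0,-0.0014,0,0,0,0],[0.0006,0,-0.0014,0,0,0,0]]
  ]
}}

```text
time_s: 29.32
tool_pos: [0.5274, -0.0275, 0.1284]
tcp_rot: [2.898, 0.618, 0.634]
wrist_force: [-8.6, 5.7, 15.1]
grip_width: 0.001
grasp_force: 8.7
```

```bash
python3 -c "
from plan import *
where(-.09,fitp[4]); print(monitor.state()['wrist_force'])"
```

```text
tcp y,s,h 0.0002 0.0002 0.0156 phi -27.03 tilt 0.07
[-8.64526322  5.65870146 15.05652832]
```

Request:
{"name": "drive_tool", "arguments": {
  "deltas": [
    [[-0.004,0,0.009,0,0,0,0],[-0.015,0.001,0.032,0,0,0,0],[-0.03,0.002,0.065,0,0,0,0],[-0.04,0.002,0.1,0,0,0,0],[-0.05,0.002,0.13,0,0,0,0]]
  ]
}}

```text
time_s: 29.95
tool_pos: [0.4782, -0.0266, 0.2596]
tcp_rot: [2.896, 0.617, 0.636]
wrist_force: [0.4, 0.1, 0.8]
grip_width: 0.002
grasp_force: 0.0
```

Request:
{"name": "drive_tool", "arguments": {
  "deltas": [
    [[0,0,0,0,0,0,0],[0,0,0,0,0,0,0],[0,0,0,0,0,0,0]]
  ]
}}

```text
time_s: 30.32
tool_pos: [0.4777, -0.0261, 0.2562]
tcp_rot: [2.9, 0.617, 0.631]
wrist_force: [-0.5, 0.5, 0.3]
grip_width: 0.001
grasp_force: 0.0
```

```bash
python3 - <<'E'
from ptr import *
from fit import fit
run(); im=optics.snapshot("scene")[:,:,::-1].copy(); print(fit(im,cam("scene"),[.6677,.0548,.133,0,0],[0,1],(200,300,250,345)))
E
```

```text
sel 1058 [  4.5 -10.3] phi 25.2
spd 1068 [ -4.8 -10.1] phi -26.6
spd 126 [-16.3  10.2] phi -135.3
(array([-5.27313907, -0.53744573]), np.float64(85.92156862745098), np.float64(1129.0))
```

The button bottomed out (17 N, hard stop at a depth of 6 mm). Both knobs are on their marks, the bowl has not moved and the arm is clear, so I hand in.

```bash
python3 -c "
from station import workorder
print(workorder.hand_in())"
```

```text
the job is handed in; nothing more can be done
None
```

I handed the job in at about 30 s, but it returned no verdict: the bowl is flat on the platform, the selector is at the orange dot, the speed knob is at the light-blue tick, and start was pressed right in and let go.

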